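Press two glued inlays under cauls and weights

ROBOT

A 6-joint arm with a two-finger parallel gripper is mounted at the origin on the work surface. World frame = base frame: x ahead of the robot, y to its left, z up, the work surface at z = 0. Lengths are in mm, angles in rad, forces in N, time in s.
With the tool pointing down it reaches from about 275 to 750 mm from the base axis. Payload 10.2 kg.
Tool frame: the origin (TCP) lies midway between the tips of the shut fingers; the grasp point (between the pads) lies grasp_offset behind it (grasp_offset is the distance from the TCP to the grasp point, in mm); x points along the fingers, z is the direction in which the jaws open and shut, and the axes are right-handed (so a half turn about x gives the same grasp; the last joint's range is limited). The gripper opens to 85 mm and grips with 20 to 120 N. Pads are 22 mm wide; open, the fingers measure 114 mm over their backs; the gripper's body (76 mm by 85 mm) begins 54 mm behind the grasp point. The pads swing forward as they close: fully open they stand 13 mm farther back than shut.
Start: joints at [0.898, 0.313, 1.498, -0, 1.331, -0.223], TCP at [228.275, 472.781, 231.294] pointing down, gripper open.
Joint ranges: [-2.94, 2.94], [-0.97, 2.17], [0.19, 2.56], [-1.23, 4.37], [0.02, 3.11], [-2.88, 2.88]. Speed limits (rad/s): [2.39, 2.39, 3.01, 3.14, 3.14, 3.14].

INTERFACE

Orientations are given as a unit quaternion [w, x, y, z].
In Python, from rig import sense, capture, calibration, finish_job, grasp_offset gives the robot as it stands.
- The arm moves only by the shell command python3 -m jog 'ROWS' [FORCE]. ROWS is JSON, a list of rows, each an object with "linear": the shift along the tool's x, y, z scaled (see below), a list of three; "rotation": the turn, a rotation vector about the tool's x, y, z scaled (see below), a list of three; "grip": the finger opening in mm, from 0 to 85.4. A call has 1 to 20 rows; each row is the pose to reach, as a shift and turn from the pose measured when the call began, along the tool's axes at that moment; what a row does not reach only later rows make up. The controller multiplies each number of a shift by 0.3 m and each number of a turn by 0.5 rad. A row lasts 1/12 s, in which the tool goes at most 41.7 mm and 7.16 degrees, less where a joint would pass 70% of its speed; a pose out of reach is approached as far as the arm can. A call with a number of a shift or a turn outside -1 to 1 is refused whole. A call with a gripper value outside its range is refused whole. The fingers move at their own pace and stop on an object; FORCE is the grip in N (left out, the last holds). Time passes only in rows, so rows that repeat a pose let the fingers close. It gives the time, the measured TCP pose, the force and the opening at its end, in the units of the state.
- sense(): the state, without advancing time (a new reading comes with each control period).
- capture(name): name is "side" or "top"; returns (picture, depth): 420x560x3 uint8, red, green, blue; 420x560 float32, mm along the optical axis (not along the pixel's ray), 0 where there is no reading.
- calibration(name): a dict with "intrinsics" (3x3 intrinsics, pixels), "world_from_camera" (4x4, takes a point from camera to world coordinates). Camera axes: x right, y up, looking along -z (the intrinsics and any distortion apply to the point x, -y, -z); pixel columns grow to the right and rows downward; lengths in mm; the calibration is good to about 2 mm. A picture is of the moment at which its call begins. calibration takes no time and is no camera call.
- finish_job(): hands the job in, once; it reports no verdict.
The state is a dict: "time_s": time; "joints": joint angles; "dq": joint speeds; "tau": joint torques, N m; "eef_pos": TCP position; "ee_rot": TCP orientation; "force": force on the tool from outside, world axes, zero at the start; "wrist_torque": the same for the moment, N m; "grip_width": opening from 0.0 (shut) to 1.0 (fully open).
Only numpy, scipy, OpenCV 4.12 (cv2) and the standard library are available. Lean on these libraries where they do the work, as an engineer would, in place of code of your own. Each camera call takes 0.05 s, during which the arm holds its last target.

TASK

Two freshly glued plaques, one square and one round, lie on the long white board: set them to press. Lay the square wooden caul centred on the square plaque, edges parallel to the inlay, and the cork disc centred on the round plaque; then stand the blue weight centred on the caul of whichever plaque is to the robot's left, and the steel weight centred on the caul of the one to its right. Stand the glue bottle upright on the board midway between the two plaques, and do not disturb the tape roll and the hand plane.

Things in the scene. Friction and masses are not known exactly. Their poses are not given: they have to be found in the camera images.
- board: fixed long white laminate backing board lying flat on the bench, 130 (its x) by 380 (its y, its length) by 8 mm thick. Origin: centre of its underside, z up. Its +y end points to the robot's left (turned up to 0.25 rad). The two plaques lie on it, centred 130 mm either side of its centre along its length, so its centre is exactly midway between them. Its top is 8 mm above the bench.
- square_plaque: fixed square plywood plaque on the board, 100 x 100 x 12 mm, with a dark square walnut inlay 56 x 56 mm at its centre that stands 2 mm proud (inlay top 14 mm above the plaque's origin, 22 mm above the bench). Origin: centre of its underside, z up. x and y parallel to its edges. It may be at the left or the right end of the board.
- round_plaque: fixed round plywood plaque on the board, 100 mm across, 12 mm thick, with a dark round walnut inlay 58 mm across at its centre that stands 2 mm proud (inlay top 14 mm above the plaque's origin, 22 mm above the bench). Origin: centre of its underside, z up. It is at the other end of the board.
- square_caul: square caul: loose plain brown wooden block, 56 x 56 x 28 mm high, about 70 g. Origin: centre of its underside, z up. x and y parallel to its edges. It lies flat on the bench at any yaw.
- cork_caul: cork caul: loose cork disc, 58 mm across, 28 mm high, about 30 g. Origin: centre of its underside, z up.
- blue_weight: blue weight: loose blue-painted weight, about 0.7 kg: a square base 48 x 48 x 40 mm high, with an upright round grip 26 mm across on top from 40 to 76 mm. Origin: centre of its underside, z up. x and y parallel to the base's edges.
- steel_weight: steel weight: loose bare shiny grey steel weight, about 0.7 kg: a round base 52 mm across, 40 mm high, with an upright round grip 26 mm across on top from 40 to 76 mm. Origin: centre of its underside, z up.
- glue_bottle: glue bottle: loose closed upright yellow bottle with an orange nozzle, about 0.22 kg: round body 48 mm across up to 92 mm, then a tapering shoulder and nozzle to 122 mm. Origin: centre of its underside, z up.
- tape_roll: bystander: loose green roll of masking tape lying flat, 76 mm across, 24 mm high, on the bench beyond the board. Origin: centre of its underside, z up.
- block_plane: bystander: loose wooden hand plane, 55 x 170 mm, about 65 mm high, on the bench beyond the board. Origin: centre of its underside, z up.

How it is judged (in metres and radians):
At the end, for the whole second after the job is handed in: Matching caul flat on each inlay, centred within 12 mm, the square one parallel within 0.2 rad; blue weight upright on the left caul, steel on the right (robot's view), within 12 mm; bottle upright on the board within 15 mm of its centre; all released and at rest (horizontal distance between square_caul and square_plaque below 0.012 m and z of square_caul in the frame of square_plaque between 0.011 and 0.017 m and angle between each of square_caul, cork_caul, glue_bottle's own z axis and vertical below 0.1 rad and horizontal distance between cork_caul and round_plaque below 0.012 m and z of cork_caul in the frame of round_plaque between 0.011 and 0.017 m and horizontal distance between glue_bottle and board below 0.015 m and z of glue_bottle in the frame of board between 0.005 and 0.011 m and (angle between the x axis of square_caul and the x axis of square_plaque, either way round below 0.2 rad or angle between the x axis of square_caul and the y axis of square_plaque, either way round below 0.2 rad) and ((y of square_plaque in the frame of board above 0 m and horizontal distance between blue_weight and square_caul below 0.012 m and z of blue_weight in the frame of square_caul between 0.025 and 0.031 m and angle between each of blue_weight, steel_weight's own z axis and vertical below 0.1 rad and horizontal distance between steel_weight and cork_caul below 0.012 m and z of steel_weight in the frame of cork_caul between 0.025 and 0.031 m) or (not (y of square_plaque in the frame of board above 0 m) and horizontal distance between blue_weight and cork_caul below 0.012 m and z of blue_weight in the frame of cork_caul between 0.025 and 0.031 m and angle between each of blue_weight, steel_weight's own z axis and vertical below 0.1 rad and horizontal distance between steel_weight and square_caul below 0.012 m and z of steel_weight in the frame of square_caul between 0.025 and 0.031 m)) and linear speed of each of square_caul, cork_caul, blue_weight, steel_weight, glue_bottle below 0.02 m/s); the robot touches nothing.
It fails at once if the tape roll or the hand plane is shifted by more than 20 mm (distance of any of tape_roll, block_plane from where it was at the start of the episode above 0.02 m).
It also fails if it takes over 133 s, if anything falls off the work surface, if the arm or the gripper's body presses on something with over 40 N, if the wrist force passes 120 N, or if a joint passes its speed limit or range.

## Working session

There is one attempt and no reset: what is moved stays moved. The work goes in short steps, Python scripts to look and compute and a shell command to move; the robot and the scene stay as the last step left them, time stands still between calls to the robot, and variables do not carry over. Pictures are saved under pics/ and viewed, and the job is handed in when it is done.

```bash
ls; mkdir -p pics
python3 - <<'E'
from rig import *
import cv2,json,numpy as np
print(sense(), grasp_offset)
for n in("top","side"):
    p,d=capture(n); cv2.imwrite(f"pics/{n}0.png",p[:,:,::-1]); np.save(f"pics/{n}0.npy",d)
    c=calibration(n); print(n,c)
E
```

```text
pics
{'time_s': 0.0, 'joints': array([ 8.97602092e-01,  3.13417189e-01,  1.49840262e+00,  1.17359192e-05,
        1.33096877e+00, -2.23407202e-01]), 'dq': array([ 0.00011958,  0.00161486,  0.00070742, -0.00029906, -0.00023452,
       -0.0008102 ]), 'tau': array([-9.48488305e-04, -4.12273800e+01, -2.59738147e+01, -2.78808184e-04,
        4.39268129e-03, -2.09714938e-05]), 'eef_pos': array([228.1167118 , 472.58813381, 230.76482602]), 'ee_rot': array([ 0.59851027, -0.37604279,  0.59931099,  0.3757707 ]), 'force': array([-0.69621428,  0.08546088, -0.58927329]), 'wrist_torque': array([ 0.02395448, -0.0230841 , -0.0214626 ]), 'grip_width': 0.9954972484652435} 18.700000000000003
top {'intrinsics': array([[449.58429829,   0.        , 283.8605249 ],
       [  0.        , 449.58429829, 205.72502184],
       [  0.        ,   0.        ,   1.        ]]), 'world_from_camera': array([[-8.58161559e-04,  9.93056325e-01, -1.17636725e-01,
         4.62354805e+02],
       [-9.99998738e-01, -6.94961059e-04,  1.42833798e-03,
         1.67473143e+01],
       [ 1.33666712e-03,  1.17637803e-01,  9.93055668e-01,
         1.18837887e+03],
       [ 0.00000000e+00,  0.00000000e+00,  0.00000000e+00,
         1.00000000e+00]])}
side {'intrinsics': array([[405.85073691,   0.        , 279.97840078],
       [  0.        , 405.85073691, 209.28341889],
       [  0.        ,   0.        ,   1.        ]]), 'world_from_camera': array([[ 9.95843660e-01,  5.25458959e-02, -7.43930999e-02,
         5.04505136e+02],
       [-9.09693545e-02,  5.33748576e-01, -8.40736007e-01,
        -8.12507370e+02],
       [-4.47001554e-03,  8.44009115e-01,  5.36310202e-01,
         5.69318585e+02],
       [ 0.00000000e+00,  0.00000000e+00,  0.00000000e+00,
         1.00000000e+00]])}
```

View pics/top0.png

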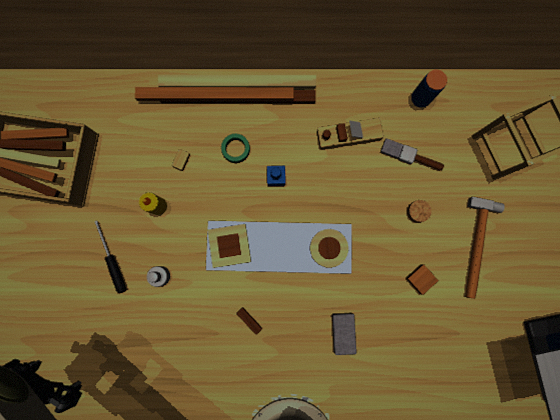

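View pics/side0.png

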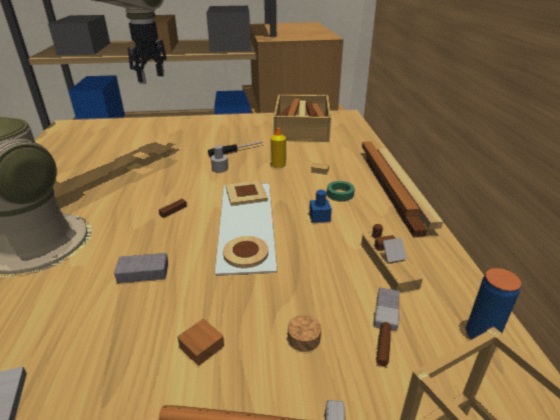

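```bash
cat > h.py <<'E'
import numpy as np,cv2
from rig import *
def cloud(n,d):
    c=calibration(n);K=c["intrinsics"];T=c["world_from_camera"]
    v,u=np.mgrid[0:d.shape[0],0:d.shape[1]]
    x=(u-K[0,2])/K[0,0]*d; y=(v-K[1,2])/K[1,1]*d
    P=np.stack([x,-y,-d,np.ones_like(d)],-1)@T.T
    P=P[...,:3]; P[d==0]=np.nan
    return P
def pix(n,p):
    c=calibration(n);K=c["intrinsics"];T=np.linalg.inv(c["world_from_camera"])
    q=T@np.array([*p,1]); return K[0,0]*q[0]/-q[2]+K[0,2], K[1,1]*-q[1]/-q[2]+K[1,2]
def onplane(n,uv,z):
    c=calibration(n);K=c["intrinsics"];T=c["world_from_camera"]
    uv=np.atleast_2d(uv).astype(float)
    r=np.stack([(uv[:,0]-K[0,2])/K[0,0],-(uv[:,1]-K[1,2])/K[1,1],-np.ones(len(uv))],-1)@T[:3,:3].T
    o=T[:3,3]; return (o+r*((z-o[2])/r[:,2:]))[:,:2]
E
python3 - <<'E'
from h import *
for n,W in(("top",dict(bottle=(152,204),steel=(158,276),blue=(276,175),cork=(419,211),sq=(422,279),tape=(236,148),plane=(350,132),board=(280,247))),
  ("side",dict(bottle=(278,148),steel=(220,160),blue=(320,206),cork=(304,332),sq=(201,341)))):
    d=np.load(f"pics/{n}0.npy"); P=cloud(n,d); im=cv2.imread(f"pics/{n}0.png")
    g=P[(np.abs(P[...,2])<15)&np.isfinite(P[...,2])]; print(n,"bench z med",np.median(g[:,2]), np.isnan(P[...,2]).mean())
    for k,(u,v) in W.items():
        r=26 if n=="top" else 45
        if k in("plane",): r=45
        w=P[v-r:v+r,u-r:u+r].reshape(-1,3)
        if k=="board": continue
        m=w[:,2]>12; q=w[m]
        zt=np.percentile(q[:,2],97)
        out=[k,m.sum(),"zmax %.1f"%zt]
        for lo,hi in((zt-6,zt+8),(20,90)):
            s=q[(q[:,2]>lo)&(q[:,2]<hi)]
            # biggest cluster: near median
            c=np.median(s[:,:2],0); s=s[np.linalg.norm(s[:,:2]-c,axis=1)<(60 if k!="plane" else 120)]
            rr=cv2.minAreaRect(s[:,:2].astype(np.float32)); out.append((len(s),[round(float(x),1) for x in (*s[:,:2].mean(0),*rr[0],*rr[1],rr[2])]))
        print(*out)
E
```

```text
top bench z med -0.2865446039843391 0.004166666666666667
bottle 446 zmax 116.5 (29, [602.4, 348.1, 602.6, 348.1, 10.7, 12.3, 87.0]) (165, [596.7, 334.6, 601.9, 348.1, 44.1, 46.9, 42.3])
steel 375 zmax 77.7 (83, [420.3, 337.6, 420.1, 338.3, 21.9, 24.2, 0.1]) (359, [420.6, 333.2, 419.8, 337.5, 50.2, 51.2, 19.3])
blue 353 zmax 77.7 (78, [681.0, 36.7, 680.5, 36.5, 24.3, 22.7, 25.6]) (350, [678.1, 36.7, 681.6, 37.6, 49.2, 47.0, 1.2])
cork 410 zmax 31.7 (304, [587.6, -337.5, 587.2, -337.5, 55.1, 55.1, 89.5]) (396, [587.4, -336.7, 587.6, -337.4, 56.5, 56.6, 16.4])
sq 530 zmax 31.5 (393, [412.1, -338.2, 411.4, -338.6, 55.6, 55.8, 41.9]) (499, [411.5, -338.1, 411.5, -339.0, 56.5, 56.6, 41.7])
tape 369 zmax 27.6 (259, [756.5, 144.2, 758.3, 145.6, 71.9, 74.7, 89.3]) (312, [757.1, 145.6, 758.4, 145.7, 72.5, 74.4, 88.1])
plane 1704 zmax 60.7 (125, [792.5, -137.8, 796.7, -129.2, 85.8, 42.1, 88.5]) (1350, [793.1, -158.9, 794.9, -171.6, 199.1, 91.1, 85.0])
side bench z med -1.6495933378377572 0.003983843537414966
bottle 2529 zmax 92.6 (85, [599.5, 335.8, 600.4, 337.5, 36.1, 45.8, 88.3]) (635, [675.3, 534.5, 674.5, 536.0, 19.9, 119.3, 81.6])
steel 1180 zmax 67.7 (49, [417.7, 329.9, 417.7, 332.9, 23.4, 26.9, 37.0]) (249, [417.5, 323.9, 418.3, 328.0, 51.3, 42.8, 12.3])
blue 927 zmax 73.6 (60, [677.8, 30.7, 677.7, 32.4, 22.4, 22.9, 13.6]) (428, [676.3, 23.8, 677.8, 32.4, 48.2, 50.0, 2.7])
cork 877 zmax 28.2 (751, [585.2, -343.0, 585.5, -341.1, 56.7, 57.5, 27.9]) (774, [585.1, -343.6, 585.5, -341.1, 56.8, 57.5, 27.9])
sq 1123 zmax 28.0 (937, [409.5, -344.7, 409.3, -342.1, 56.2, 58.0, 40.5]) (975, [409.6, -345.4, 409.3, -342.1, 56.2, 58.0, 40.5])
```

Run:
```python
import cv2,numpy as np
im=cv2.imread("pics/top0.png")
cv2.imwrite("pics/boardzoom.png",cv2.resize(im[205:290,195:365],None,fx=4.5,fy=4.5,interpolation=cv2.INTER_CUBIC))
a=[cv2.resize(im[v-25:v+25,u-25:u+25],(250,250),interpolation=cv2.INTER_CUBIC) for u,v in((152,204),(158,276),(276,175),(419,211),(422,279),(350,132))]
cv2.imwrite("pics/objzoom.png",np.vstack([np.hstack(a[:3]),np.hstack(a[3:])]))
```

```text
(no output)
```

View pics/boardzoom.png

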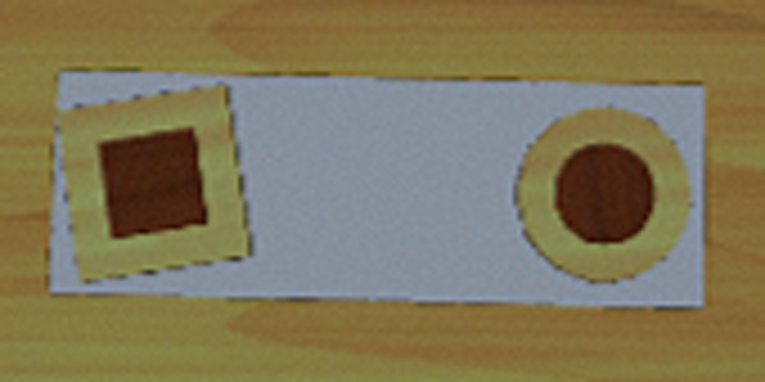

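View pics/objzoom.png

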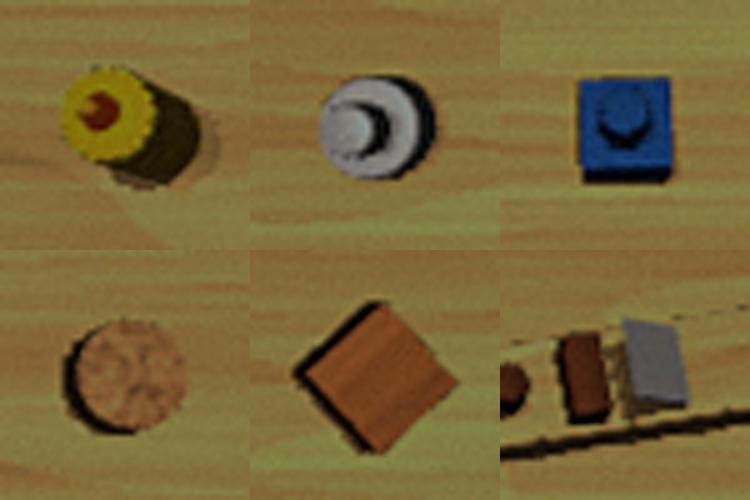

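Run:
```python
from h import *
for n,(u0,u1,v0,v1) in(("top",(195,365,205,290)),("side",(205,290,175,280))):
    im=cv2.imread(f"pics/{n}0.png"); hsv=cv2.cvtColor(im,cv2.COLOR_BGR2HSV)
    sub=np.zeros(im.shape[:2],bool); sub[v0:v1,u0:u1]=1
    m=((hsv[...,2]<(105 if n=="top" else 110))&((hsv[...,0]<12)|(hsv[...,0]>170))&(hsv[...,1]>100)&sub).astype(np.uint8)
    cs,_=cv2.findContours(m,cv2.RETR_EXTERNAL,cv2.CHAIN_APPROX_NONE)
    for c in sorted(cs,key=cv2.contourArea)[-3:]:
        lab=np.zeros_like(m);cv2.drawContours(lab,[c],-1,1,-1);vv,uu=np.nonzero(lab)
        w=onplane(n,np.stack([uu,vv],-1),22); rr=cv2.minAreaRect(w.astype(np.float32))
        print(n,"inlay",len(w),w.mean(0).round(1),np.round(rr[0],1),np.round(rr[1],1),rr[2])
    m=((hsv[...,1]<75)&(hsv[...,2]>100)&sub).astype(np.uint8)
    vv,uu=np.nonzero(m); w=onplane(n,np.stack([uu,vv],-1),8); rr=cv2.minAreaRect(w.astype(np.float32))
    print(n,"board",len(w),np.round(rr[0],1),np.round(rr[1],1),rr[2])
    # plaque (z20) via yellow
```

```text
top inlay 364 [ 490.8 -101.5] [ 490.5 -101.5] [51.9 51.5] 89.95098876953125
top inlay 430 [497.1 157.4] [497.1 157.4] [53.6 53.3] 8.226203918457031
top board 4589 [494.5  28.8] [379.1 130.1] 88.66006469726562
side inlay 1 [517.3 178.1] [517.3 178.1] [0. 0.] 0.0
side inlay 87 [495.6 152.3] [494.4 151.4] [49.9 39.8] 16.592063903808594
side inlay 208 [ 490.9 -105.6] [ 491.  -105.7] [46.  50.5] 84.46271514892578
side board 3034 [493.6  21. ] [384.8 130.1] 88.61235046386719
```

```bash
cat >> h.py <<'E'
from scipy.spatial.transform import Rotation as R
def go(xyz,jaw=None,show=True):
    """print linear/rotation numbers to reach TCP xyz, tool x straight down, jaw axis (tool z) at world angle jaw deg (mod 180)"""
    s=sense(); q=s["ee_rot"]; r=R.from_quat([q[1],q[2],q[3],q[0]]); M=r.as_matrix()
    cur=np.degrees(np.arctan2(M[1,2],M[0,2]))
    a=cur if jaw is None else cur+((jaw-cur+90)%180-90)
    z=np.array([np.cos(np.radians(a)),np.sin(np.radians(a)),0]); x=np.array([0,0,-1.]); y=np.cross(z,x)
    D=r.inv()*R.from_matrix(np.stack([x,y,z],1))
    lin=M.T@(np.array(xyz)-s["eef_pos"])/300
    print("t %.2f"%s["time_s"],"pos",s["eef_pos"].round(1),"jaw %.1f tilt %.2f"%(cur,np.degrees(np.arccos(-M[2,0]))),"q1,q6",s["joints"][[0,5]].round(2),"F",s["force"].round(1),"w %.3f"%s["grip_width"])
    print("  lin",lin.round(4).tolist(),"rot",(D.as_rotvec()/0.5).round(3).tolist(),"jaw->%.1f"%a)
E
python3 - <<'E'
from h import *
for j in(None,0,42,-48): go([410.5,-340,120],j)
E
```

```text
t 0.10 pos [228.1 472.6 230.8] jaw 64.2 tilt 0.06 q1,q6 [ 0.9  -0.22] F [-0.2 -0.2  0.5] w 0.999
  lin [0.3713, -1.7252, -2.1746] rot [-0.0, -0.002, -0.0] jaw->64.2
t 0.10 pos [228.1 472.6 230.8] jaw 64.2 tilt 0.06 q1,q6 [ 0.9  -0.22] F [-0.2 -0.2  0.5] w 0.999
  lin [0.3713, -1.7252, -2.1746] rot [2.242, -0.002, 0.001] jaw->0.0
t 0.10 pos [228.1 472.6 230.8] jaw 64.2 tilt 0.06 q1,q6 [ 0.9  -0.22] F [-0.2 -0.2  0.5] w 0.999
  lin [0.3713, -1.7252, -2.1746] rot [0.776, -0.002, -0.0] jaw->42.0
t 0.10 pos [228.1 472.6 230.8] jaw 64.2 tilt 0.06 q1,q6 [ 0.9  -0.22] F [-0.2 -0.2  0.5] w 0.999
  lin [0.3713, -1.7252, -2.1746] rot [-2.366, -0.002, -0.002] jaw->132.0
```

```bash
python3 -m jog '[{"linear":[0.0,-0.575,-0.725],"rotation":[0,0,0],"grip":85},{"linear":[0.0,-0.575,-0.725],"rotation":[0,0,0],"grip":85},{"linear":[0.0,-0.575,-0.725],"rotation":[0,0,0],"grip":85},{"linear":[0.0,-0.575,-0.725],"rotation":[0,0,0],"grip":85},{"linear":[0.0,-0.575,-0.725],"rotation":[0,0,0],"grip":85},{"linear":[0.0,-0.575,-0.725],"rotation":[0,0,0],"grip":85},{"linear":[0.0,-0.575,-0.725],"rotation":[0,0,0],"grip":85},{"linear":[0.0,-0.575,-0.725],"rotation":[0,0,0],"grip":85}]' 60
python3 -m jog '[{"linear":[0.1,-0.575,-0.725],"rotation":[0,0,0],"grip":85},{"linear":[0.1,-0.575,-0.725],"rotation":[0,0,0],"grip":85},{"linear":[0.1,-0.575,-0.725],"rotation":[0,0,0],"grip":85},{"linear":[0.1,-0.575,-0.725],"rotation":[0,0,0],"grip":85},{"linear":[0.1,-0.575,-0.725],"rotation":[0,0,0],"grip":85},{"linear":[0.1,-0.575,-0.725],"rotation":[0,0,0],"grip":85},{"linear":[0.1,-0.575,-0.725],"rotation":[0,0,0],"grip":85},{"linear":[0.1,-0.575,-0.725],"rotation":[0,0,0],"grip":85}]'
python3 -c "
from h import *
go([410.5,-340,120],42)"
```

```text
time_s: 0.77
eef_pos: [289.6, 198.4, 231.0]
ee_rot: [0.599, -0.375, 0.6, 0.374]
force: [-0.6, 0.4, 0.3]
grip_width: 0.994
time_s: 1.43
eef_pos: [349.8, -76.8, 200.8]
ee_rot: [0.6, -0.373, 0.602, 0.372]
force: [0.3, 1.6, -0.0]
grip_width: 0.994
t 1.43 pos [349.8 -76.8 200.8] jaw 63.7 tilt 0.15 q1,q6 [-0.55 -1.66] F [ 0.3  1.6 -0. ] w 0.994
  lin [0.2711, -0.5707, -0.6957] rot [0.756, -0.005, 0.001] jaw->42.0
```

```bash
python3 -m jog '[{"linear":[0.27,-0.57,-0.695],"rotation":[0.755,0,0],"grip":75},{"linear":[0.27,-0.57,-0.695],"rotation":[0.755,0,0],"grip":75},{"linear":[0.27,-0.57,-0.695],"rotation":[0.755,0,0],"grip":75},{"linear":[0.27,-0.57,-0.695],"rotation":[0.755,0,0],"grip":75},{"linear":[0.27,-0.57,-0.695],"rotation":[0.755,0,0],"grip":75},{"linear":[0.27,-0.57,-0.695],"rotation":[0.755,0,0],"grip":75},{"linear":[0.27,-0.57,-0.695],"rotation":[0.755,0,0],"grip":75},{"linear":[0.27,-0.57,-0.695],"rotation":[0.755,0,0],"grip":75},{"linear":[0.27,-0.57,-0.695],"rotation":[0.755,0,0],"grip":75},{"linear":[0.27,-0.57,-0.695],"rotation":[0.755,0,0],"grip":75},{"linear":[0.27,-0.57,-0.695],"rotation":[0.755,0,0],"grip":75}]'
python3 - <<'E'
from h import *
go([410.5,-340,50],42)
for n in("top","side"):
    p,d=capture(n); np.save(f"pics/{n}1.npy",d); u,v=map(int,pix(n,[410,-340,120])); print(n,u,v)
    im=p[:,:,::-1].copy(); cv2.imwrite(f"pics/{n}1.png",im)
    w=60; u0,v0=max(0,u-w),max(0,v-w)
    c=im[v0:v+w,u0:u+w]; cv2.imwrite(f"pics/{n}1z.png",cv2.resize(c,(580,580),interpolation=cv2.INTER_CUBIC))
a=cv2.hconcat([cv2.resize(cv2.imread(f"pics/{n}1z.png"),(400,400)) for n in("top","side")]); cv2.imwrite("pics/z1.png",a)
E
```

```text
time_s: 2.35
eef_pos: [410.8, -338.4, 120.8]
ee_rot: [0.659, -0.255, 0.66, 0.253]
force: [0.3, -0.5, 0.5]
grip_width: 0.882
t 2.35 pos [ 410.8 -338.4  120.8] jaw 42.1 tilt 0.14 q1,q6 [-0.91 -1.64] F [ 0.3 -0.5  0.5] w 0.882
  lin [0.2359, -0.003, -0.0038] rot [0.004, -0.004, 0.002] jaw->42.0
top 435 281
side 193 294
```

View pics/z1.png

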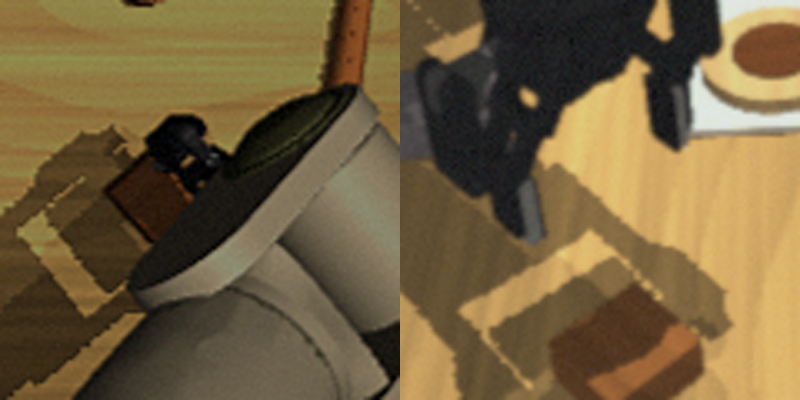

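Run:
```python
from h import *
im=cv2.imread("pics/side1.png"); S=6; u0,v0,w=145,235,110
c=cv2.resize(im[v0:v0+w,u0:u0+w],None,fx=S,fy=S,interpolation=cv2.INTER_CUBIC)
a=np.radians(42.1); j=np.array([np.cos(a),np.sin(a),0]); k=np.array([-np.sin(a),np.cos(a),0])
for zt in(128,):
  for sgn in(1,-1):
    pts=[]
    for e in(-11,11):
      for h in(0,30):
        p=np.array([410.8,-338.4,zt+h])+sgn*37.5*j+e*k; u,v=pix("side",p); pts.append(((u-u0+.5)*S,(v-v0+.5)*S))
    pts=np.array(pts,int)
    cv2.polylines(c,[pts[[0,1,3,2]].reshape(-1,1,2)],True,(0,255,0),1)
cv2.imwrite("pics/ov1.png",cv2.convertScaleAbs(c,alpha=1.5,beta=20)[:590])
```

```text
(no output)
```

View pics/ov1.png

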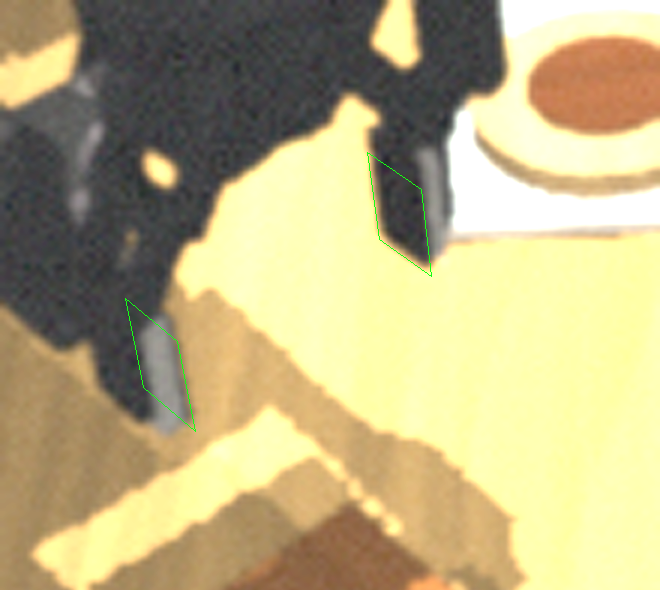

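```bash
python3 -m jog '[{"linear":[0.12,-0.003,-0.004],"rotation":[0,0,0],"grip":75},{"linear":[0.24,-0.003,-0.004],"rotation":[0,0,0],"grip":75},{"linear":[0.32,-0.003,-0.004],"rotation":[0,0,0],"grip":75},{"linear":[0.37,-0.003,-0.004],"rotation":[0,0,0],"grip":75},{"linear":[0.4,-0.003,-0.004],"rotation":[0,0,0],"grip":75},{"linear":[0.4,-0.003,-0.004],"rotation":[0,0,0],"grip":75},{"linear":[0.4,-0.003,-0.004],"rotation":[0,0,0],"grip":50},{"linear":[0.4,-0.003,-0.004],"rotation":[0,0,0],"grip":50},{"linear":[0.4,-0.003,-0.004],"rotation":[0,0,0],"grip":45},{"linear":[0.4,-0.003,-0.004],"rotation":[0,0,0],"grip":45},{"linear":[0.4,-0.003,-0.004],"rotation":[0,0,0],"grip":45},{"linear":[0.4,-0.003,-0.004],"rotation":[0,0,0],"grip":45}]' 40
python3 -c "
from h import *
go([410.5,-340,100],42)"
```

```text
time_s: 3.45
eef_pos: [411.1, -341.2, 2.5]
ee_rot: [0.66, -0.256, 0.66, 0.252]
force: [0.3, 1.7, 7.7]
grip_width: 0.649
t 3.45 pos [ 411.1 -341.2    2.5] jaw 42.1 tilt 0.29 q1,q6 [-0.91 -1.64] F [0.3 1.7 7.7] w 0.649
  lin [-0.3251, 0.0027, 0.0004] rot [0.004, -0.005, 0.009] jaw->42.0
```

```bash
python3 -m jog '[{"linear":[-0.1,0,0],"rotation":[0,0,0],"grip":45},{"linear":[-0.2,0,0],"rotation":[0,0,0],"grip":45},{"linear":[-0.32,0,0],"rotation":[0,0,0],"grip":45},{"linear":[-0.32,0,0],"rotation":[0,0,0],"grip":45}]' 50
python3 -c "
from h import *
go([455,-90,100],25)"
```

```text
time_s: 3.78
eef_pos: [413.0, -343.0, 105.3]
ee_rot: [0.661, -0.26, 0.659, 0.248]
force: [0.2, -0.6, 0.4]
grip_width: 0.644
t 3.78 pos [ 413.  -343.   105.3] jaw 42.1 tilt 0.94 q1,q6 [-0.91 -1.64] F [ 0.2 -0.6  0.4] w 0.644
  lin [0.007, 0.5319, 0.6697] rot [0.598, -0.002, 0.033] jaw->25.0
```

```bash
python3 -m jog '[{"linear":[0.007,0.13,0.17],"rotation":[0.15,0,0],"grip":45},{"linear":[0.007,0.23,0.29],"rotation":[0.25,0,0.03],"grip":45},{"linear":[0.007,0.33,0.42],"rotation":[0.4,0,0.03],"grip":45},{"linear":[0.007,0.43,0.54],"rotation":[0.6,0,0.03],"grip":45},{"linear":[0.007,0.53,0.67],"rotation":[0.6,0,0.03],"grip":45},{"linear":[0.007,0.53,0.67],"rotation":[0.6,0,0.03],"grip":45},{"linear":[0.007,0.53,0.67],"rotation":[0.6,0,0.03],"grip":45}]'
python3 -c "
from h import *
go([496,155,80],8)"
```

```text
time_s: 4.37
eef_pos: [455.4, -85.0, 100.1]
ee_rot: [0.69, -0.154, 0.69, 0.154]
force: [0.1, -0.6, -1.3]
grip_width: 0.643
t 4.37 pos [455.4 -85.  100.1] jaw 25.2 tilt 0.02 q1,q6 [-0.44 -0.88] F [ 0.1 -0.6 -1.3] w 0.643
  lin [0.0667, 0.6661, 0.4633] rot [0.601, -0.0, 0.001] jaw->8.0
```

```bash
python3 -m jog '[{"linear":[0.01,0.13,0.09],"rotation":[0.15,0,0],"grip":45},{"linear":[0.03,0.25,0.18],"rotation":[0.25,0,0],"grip":45},{"linear":[0.05,0.4,0.28],"rotation":[0.4,0,0],"grip":45},{"linear":[0.067,0.53,0.37],"rotation":[0.6,0,0],"grip":45},{"linear":[0.067,0.62,0.43],"rotation":[0.6,0,0],"grip":45},{"linear":[0.067,0.666,0.463],"rotation":[0.6,0,0],"grip":45},{"linear":[0.067,0.666,0.463],"rotation":[0.6,0,0],"grip":45},{"linear":[0.067,0.666,0.463],"rotation":[0.6,0,0],"grip":45},{"linear":[0.067,0.666,0.463],"rotation":[0.6,0,0],"grip":45}]'
python3 -c "
from h import *
go([496,155,28],8)
for n in('top','side'):
    p,d=capture(n); cv2.imwrite(f'pics/{n}2.png',p[:,:,::-1])
t=cv2.imread('pics/top2.png')[190:290,180:300]; s=cv2.imread('pics/side2.png')[110:210,190:310]
cv2.imwrite('pics/z2.png',cv2.hconcat([cv2.resize(x,(400,333),interpolation=cv2.INTER_CUBIC) for x in(t,s)]))
"
```

```text
time_s: 5.12
eef_pos: [495.8, 154.5, 79.9]
ee_rot: [0.705, -0.05, 0.705, 0.049]
force: [0.0, -0.8, -1.0]
grip_width: 0.64
t 5.12 pos [495.8 154.5  79.9] jaw 8.0 tilt 0.04 q1,q6 [ 0.08 -0.06] F [ 0.  -0.8 -1. ] w 0.640
  lin [0.173, 0.0018, 0.0009] rot [0.001, -0.001, 0.001] jaw->8.0
```

View pics/z2.png

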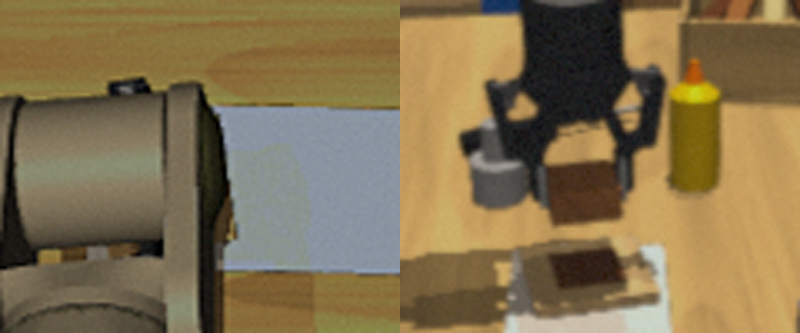

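```bash
python3 -m jog '[{"linear":[0.07,0.001,0.001],"rotation":[0,0,0],"grip":45},{"linear":[0.12,0.001,0.001],"rotation":[0,0,0],"grip":45},{"linear":[0.15,0.002,0.001],"rotation":[0,0,0],"grip":45},{"linear":[0.17,0.002,0.001],"rotation":[0,0,0],"grip":45},{"linear":[0.177,0.002,0.001],"rotation":[0,0,0],"grip":45},{"linear":[0.177,0.002,0.001],"rotation":[0,0,0],"grip":45}]'
python3 -c "
from h import *
go([496,155,28],8)"
```

```text
time_s: 5.72
eef_pos: [496.4, 153.9, 27.0]
ee_rot: [0.705, -0.049, 0.705, 0.048]
force: [-0.1, 0.2, -0.4]
grip_width: 0.645
t 5.72 pos [496.4 153.9  27. ] jaw 7.9 tilt 0.03 q1,q6 [ 0.08 -0.06] F [-0.1  0.2 -0.4] w 0.645
  lin [-0.0033, 0.0038, -0.0007] rot [-0.004, -0.0, 0.001] jaw->8.0
```

```bash
python3 -m jog '[{"linear":[0.008,0.003,0],"rotation":[0,0,0],"grip":45},{"linear":[0.008,0.003,0],"rotation":[0,0,0],"grip":45},{"linear":[0.008,0.003,0],"rotation":[0,0,0],"grip":45}]'
python3 -c "
from h import *
go([496,155,28],8)"
```

```text
time_s: 5.97
eef_pos: [496.4, 154.9, 25.0]
ee_rot: [0.706, -0.049, 0.705, 0.048]
force: [0.4, 0.5, -1.2]
grip_width: 0.645
t 5.97 pos [496.4 154.9  25. ] jaw 7.9 tilt 0.04 q1,q6 [ 0.08 -0.06] F [ 0.4  0.5 -1.2] w 0.645
  lin [-0.0101, 0.0007, -0.0013] rot [-0.004, 0.001, 0.001] jaw->8.0
```

```bash
python3 -m jog '[{"linear":[0.004,0,0],"rotation":[0,0,0],"grip":45},{"linear":[0.004,0,0],"rotation":[0,0,0],"grip":45},{"linear":[0.004,0,0],"rotation":[0,0,0],"grip":62},{"linear":[0.004,0,0],"rotation":[0,0,0],"grip":75},{"linear":[0.004,0,0],"rotation":[0,0,0],"grip":80},{"linear":[0.004,0,0],"rotation":[0,0,0],"grip":80},{"linear":[-0.05,0,0],"rotation":[0,0,0],"grip":80},{"linear":[-0.15,0,0],"rotation":[0,0,0],"grip":80},{"linear":[-0.25,0,0],"rotation":[0,0,0],"grip":80}]'
python3 -c "
from h import *
go([541,-92,110],8)"
```

```text
time_s: 6.72
eef_pos: [495.8, 154.8, 100.3]
ee_rot: [0.705, -0.049, 0.706, 0.048]
force: [0.7, -0.9, -0.4]
grip_width: 0.939
t 6.72 pos [495.8 154.8 100.3] jaw 7.9 tilt 0.11 q1,q6 [ 0.08 -0.06] F [ 0.7 -0.9 -0.4] w 0.939
  lin [-0.0321, -0.8356, 0.0364] rot [-0.004, -0.004, 0.001] jaw->8.0
```

```bash
python3 -m jog '[{"linear":[-0.03,-0.13,0.01],"rotation":[0,0,0],"grip":80},{"linear":[-0.03,-0.26,0.02],"rotation":[0,0,0],"grip":80},{"linear":[-0.03,-0.4,0.03],"rotation":[0,0,0],"grip":80},{"linear":[-0.03,-0.53,0.03],"rotation":[0,0,0],"grip":80},{"linear":[-0.03,-0.67,0.036],"rotation":[0,0,0],"grip":80},{"linear":[-0.03,-0.8,0.036],"rotation":[0,0,0],"grip":80},{"linear":[-0.03,-0.836,0.036],"rotation":[0,0,0],"grip":80}]'
python3 -c "
from h import *
go([586.4,-339.3,60],8)
p,d=capture('top'); cv2.imwrite('pics/top3.png',p[:,:,::-1]); np.save('pics/top3.npy',d)
cv2.imwrite('pics/z3.png',cv2.resize(cv2.imread('pics/top3.png')[205:290,195:365],None,fx=4,fy=4,interpolation=cv2.INTER_CUBIC))
"
```

```text
time_s: 7.3
eef_pos: [541.4, -97.1, 109.4]
ee_rot: [0.705, -0.048, 0.706, 0.047]
force: [0.2, -0.9, 0.3]
grip_width: 0.94
t 7.30 pos [541.4 -97.1 109.4] jaw 7.7 tilt 0.12 q1,q6 [-0.39 -0.52] F [ 0.2 -0.9  0.3] w 0.940
  lin [0.166, -0.8199, 0.0414] rot [-0.012, -0.002, 0.004] jaw->8.0
```

View pics/z3.png

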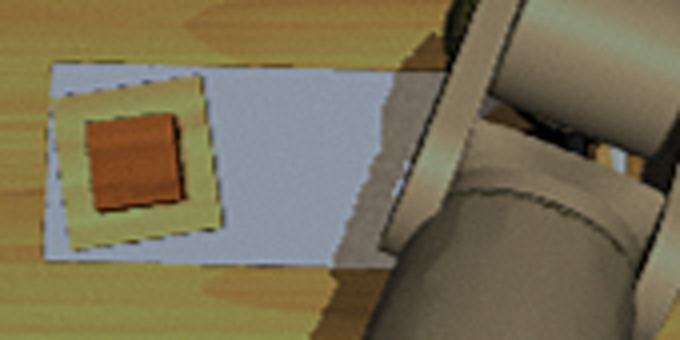

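```bash
cat >> h.py <<'E'
def topblob(n,d,u,v,r,lo,hi,c0=None,rad=60):
    w=cloud(n,d)[v-r:v+r,u-r:u+r].reshape(-1,3)
    s=w[(w[:,2]>lo)&(w[:,2]<hi)]
    if c0 is not None: s=s[np.linalg.norm(s[:,:2]-c0,axis=1)<rad]
    rr=cv2.minAreaRect(s[:,:2].astype(np.float32))
    return len(s),s.mean(0).round(1),np.round(rr[0],1),np.round(rr[1],1),round(rr[2],1)
E
python3 - <<'E'
from h import *
d=np.load("pics/top3.npy"); print(topblob("top",d,230,245,22,42,62))
d0=np.load("pics/top0.npy"); print(topblob("top",d0,230,245,26,15,30)); print(topblob("top",d0,329,248,26,15,30));
E
python3 -m jog '[{"linear":[0.0,-0.13,0.01],"rotation":[0,0,0],"grip":80},{"linear":[0.02,-0.26,0.02],"rotation":[0,0,0],"grip":80},{"linear":[0.05,-0.4,0.03],"rotation":[0,0,0],"grip":80},{"linear":[0.08,-0.53,0.03],"rotation":[0,0,0],"grip":80},{"linear":[0.12,-0.67,0.04],"rotation":[0,0,0],"grip":80},{"linear":[0.15,-0.77,0.041],"rotation":[0,0,0],"grip":80},{"linear":[0.166,-0.82,0.041],"rotation":[0,0,0],"grip":80},{"linear":[0.166,-0.82,0.041],"rotation":[0,0,0],"grip":80},{"linear":[0.166,-0.82,0.041],"rotation":[0,0,0],"grip":80}]'
python3 -c "
from h import *
go([586.4,-339.3,0],8)"
```

```text
(494, array([498. , 157.1,  49.4]), array([498.1, 157.5]), array([56. , 56.3]), 7.6)
(1474, array([497.9, 159. ,  20.3]), array([498.4, 159.2]), array([100.2, 100.6]), 8.8)
(1143, array([ 491.8, -100.5,   20.3]), array([ 492. , -100.6]), array([96.5, 95.6]), 89.1)
time_s: 8.1
eef_pos: [586.1, -338.0, 59.1]
ee_rot: [0.705, -0.047, 0.706, 0.047]
force: [0.8, -0.1, 0.2]
grip_width: 0.932
t 8.10 pos [ 586.1 -338.    59.1] jaw 7.6 tilt 0.12 q1,q6 [-0.7  -0.83] F [ 0.8 -0.1  0.2] w 0.932
  lin [0.1969, -0.0045, 0.0009] rot [-0.013, -0.004, 0.0] jaw->8.0
```

```bash
python3 -m jog '[{"linear":[0.06,-0.005,0],"rotation":[0,0,0],"grip":78},{"linear":[0.12,-0.006,0],"rotation":[0,0,0],"grip":75},{"linear":[0.16,-0.006,0],"rotation":[0,0,0],"grip":75},{"linear":[0.18,-0.006,0],"rotation":[0,0,0],"grip":75},{"linear":[0.185,-0.006,0],"rotation":[0,0,0],"grip":75},{"linear":[0.185,-0.006,0],"rotation":[0,0,0],"grip":55},{"linear":[0.185,-0.006,0],"rotation":[0,0,0],"grip":50},{"linear":[0.185,-0.006,0],"rotation":[0,0,0],"grip":45},{"linear":[0.185,-0.006,0],"rotation":[0,0,0],"grip":45},{"linear":[0.185,-0.006,0],"rotation":[0,0,0],"grip":45}]' 30
python3 -c "
from h import *
go([540,-200,110],8)"
```

```text
time_s: 8.93
eef_pos: [586.7, -340.0, 4.8]
ee_rot: [0.705, -0.047, 0.706, 0.046]
force: [0.7, 1.4, 6.1]
grip_width: 0.668
t 8.93 pos [ 586.7 -340.     4.8] jaw 7.6 tilt 0.09 q1,q6 [-0.7  -0.83] F [0.7 1.4 6.1] w 0.668
  lin [-0.3514, 0.4828, -0.0927] rot [-0.013, -0.001, 0.003] jaw->8.0
```

```bash
python3 -m jog '[{"linear":[-0.1,0,0],"rotation":[0,0,0],"grip":45},{"linear":[-0.2,0.05,-0.01],"rotation":[0,0,0],"grip":45},{"linear":[-0.27,0.15,-0.03],"rotation":[0,0,0],"grip":45},{"linear":[-0.28,0.28,-0.06],"rotation":[0,0,0],"grip":45},{"linear":[-0.28,0.41,-0.08],"rotation":[0,0,0],"grip":45},{"linear":[-0.28,0.48,-0.093],"rotation":[0,0,0],"grip":45},{"linear":[-0.28,0.48,-0.093],"rotation":[0,0,0],"grip":45}]' 30
python3 -c "
from h import *
go([489.7,-103.8,60],8)"
```

```text
time_s: 9.52
eef_pos: [538.9, -196.9, 88.9]
ee_rot: [0.705, -0.048, 0.706, 0.048]
force: [-0.6, 0.4, 0.7]
grip_width: 0.666
t 9.52 pos [ 538.9 -196.9   88.9] jaw 7.8 tilt 0.10 q1,q6 [-0.55 -0.69] F [-0.6  0.4  0.7] w 0.666
  lin [0.0967, 0.3298, -0.1201] rot [-0.007, -0.004, -0.0] jaw->8.0
```

```bash
python3 -m jog '[{"linear":[0.01,0.12,-0.04],"rotation":[0,0,0],"grip":45},{"linear":[0.04,0.22,-0.08],"rotation":[0,0,0],"grip":45},{"linear":[0.07,0.29,-0.11],"rotation":[0,0,0],"grip":45},{"linear":[0.097,0.33,-0.12],"rotation":[0,0,0],"grip":45},{"linear":[0.097,0.33,-0.12],"rotation":[0,0,0],"grip":45},{"linear":[0.097,0.33,-0.12],"rotation":[0,0,0],"grip":45},{"linear":[0.097,0.33,-0.12],"rotation":[0,0,0],"grip":45}]' 30
python3 -c "
from h import *
go([489.7,-103.8,27.5],8)"
```

```text
time_s: 10.1
eef_pos: [490.7, -104.9, 60.5]
ee_rot: [0.705, -0.048, 0.706, 0.048]
force: [0.6, 0.8, -0.3]
grip_width: 0.665
t 10.10 pos [ 490.7 -104.9   60.5] jaw 7.8 tilt 0.06 q1,q6 [-0.44 -0.58] F [ 0.6  0.8 -0.3] w 0.665
  lin [0.11, 0.0043, -0.0026] rot [-0.008, -0.001, 0.002] jaw->8.0
```

```bash
python3 -m jog '[{"linear":[0.04,0.004,-0.003],"rotation":[0,0,0],"grip":45},{"linear":[0.08,0.004,-0.003],"rotation":[0,0,0],"grip":45},{"linear":[0.1,0.004,-0.003],"rotation":[0,0,0],"grip":45},{"linear":[0.112,0.004,-0.003],"rotation":[0,0,0],"grip":45},{"linear":[0.112,0.004,-0.003],"rotation":[0,0,0],"grip":45},{"linear":[0.112,0.004,-0.003],"rotation":[0,0,0],"grip":45}]' 30
python3 -c "
from h import *
go([489.7,-103.8,27.5],8)"
```

```text
time_s: 10.6
eef_pos: [490.1, -104.5, 27.3]
ee_rot: [0.706, -0.048, 0.705, 0.047]
force: [-0.4, 0.1, -0.6]
grip_width: 0.67
t 10.60 pos [ 490.1 -104.5   27.3] jaw 7.7 tilt 0.08 q1,q6 [-0.44 -0.58] F [-0.4  0.1 -0.6] w 0.670
  lin [-0.0008, 0.0024, -0.0009] rot [-0.009, 0.001, 0.003] jaw->8.0
```

Release (after 0.6 mm more), rise, then move towards the blue weight, looking on the way.

```bash
python3 -m jog '[{"linear":[0.003,0.002,0],"rotation":[0,0,0],"grip":50},{"linear":[0.003,0.002,0],"rotation":[0,0,0],"grip":65},{"linear":[0.003,0.002,0],"rotation":[0,0,0],"grip":75},{"linear":[0.003,0.002,0],"rotation":[0,0,0],"grip":80},{"linear":[-0.03,0.002,0],"rotation":[0,0,0],"grip":80},{"linear":[-0.12,0.002,0],"rotation":[0,0,0],"grip":80},{"linear":[-0.26,0.002,0],"rotation":[0,0,0],"grip":80},{"linear":[-0.36,0.05,0.1],"rotation":[0,0,0],"grip":80},{"linear":[-0.36,0.1,0.23],"rotation":[0,0,0],"grip":70},{"linear":[-0.36,0.2,0.36],"rotation":[0,0,0],"grip":60},{"linear":[-0.36,0.3,0.5],"rotation":[0,0,0],"grip":60},{"linear":[-0.36,0.35,0.55],"rotation":[0,0,0],"grip":60}]' 30
python3 -c "
from h import *
go([679.3,34.3,110],0)
p,d=capture('top'); cv2.imwrite('pics/top4.png',p[:,:,::-1]); np.save('pics/top4.npy',d)
cv2.imwrite('pics/z4.png',cv2.resize(cv2.imread('pics/top4.png')[100:300,180:380],None,fx=3,fy=3,interpolation=cv2.INTER_CUBIC))
print(topblob('top',d,329,248,22,42,62))
"
```

```text
time_s: 11.6
eef_pos: [640.8, 23.3, 136.3]
ee_rot: [0.706, -0.048, 0.705, 0.047]
force: [1.4, -1.1, -0.1]
grip_width: 0.7
t 11.60 pos [640.8  23.3 136.3] jaw 7.7 tilt 0.13 q1,q6 [-0.15 -0.28] F [ 1.4 -1.1 -0.1] w 0.700
  lin [0.0877, 0.0194, 0.1321] rot [0.269, 0.003, 0.004] jaw->0.0
(407, array([ 491.7, -102.2,   49.4]), array([ 492.4, -101.8]), array([56.1, 55.3]), 89.9)
```

View pics/z4.png

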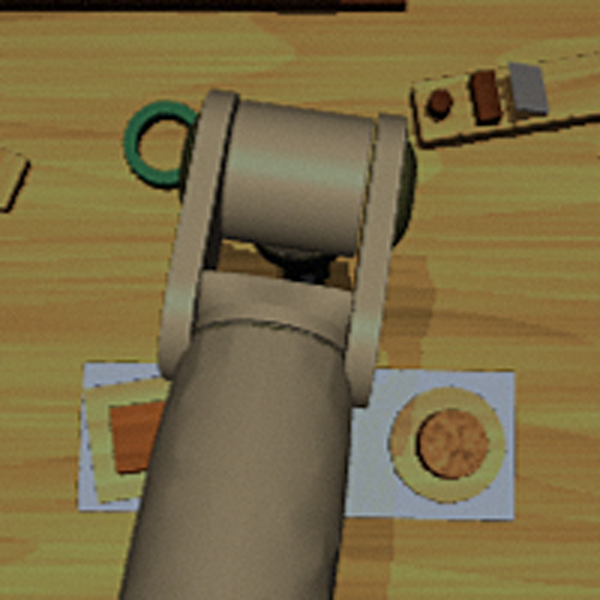

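```bash
python3 -m jog '[{"linear":[0.06,0.02,0.1],"rotation":[0,0,0],"grip":60},{"linear":[0.08,0.019,0.132],"rotation":[0,0,0],"grip":60},{"linear":[0.088,0.019,0.132],"rotation":[0,0,0],"grip":60},{"linear":[0.088,0.019,0.132],"rotation":[0,0,0],"grip":60},{"linear":[0.088,0.019,0.132],"rotation":[0,0,0],"grip":60}]' 30
python3 -c "
from h import *
go([679.3,34.5,46])
for n in ('side','top'):
    p,d=capture(n); cv2.imwrite(f'pics/{n}5.png',p[:,:,::-1])
cv2.imwrite('pics/z5.png',cv2.resize(cv2.imread('pics/side5.png')[130:250,250:400],None,fx=5,fy=5,interpolation=cv2.INTER_CUBIC))
"
```

```text
time_s: 12.07
eef_pos: [681.6, 39.4, 110.4]
ee_rot: [0.707, -0.049, 0.704, 0.049]
force: [-0.7, -0.3, 0.2]
grip_width: 0.704
t 12.07 pos [681.6  39.4 110.4] jaw 7.9 tilt 0.22 q1,q6 [-0.11 -0.25] F [-0.7 -0.3  0.2] w 0.704
  lin [0.2145, -0.015, -0.0108] rot [-0.0, 0.008, 0.0] jaw->7.9
```

View pics/z5.png

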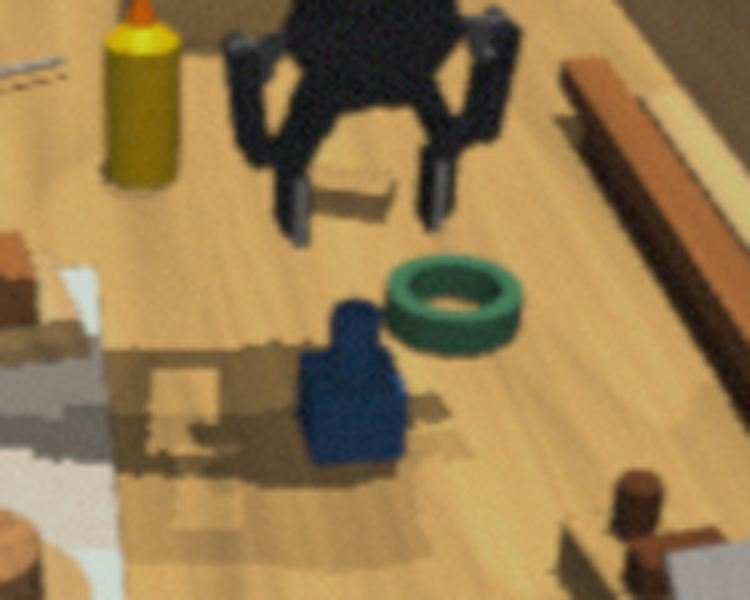

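Aligned side view; descend over the knob and grip.

```bash
python3 -m jog '[{"linear":[0.05,-0.015,-0.01],"rotation":[0,0,0],"grip":60},{"linear":[0.1,-0.015,-0.011],"rotation":[0,0,0],"grip":60},{"linear":[0.15,-0.015,-0.011],"rotation":[0,0,0],"grip":60},{"linear":[0.19,-0.015,-0.011],"rotation":[0,0,0],"grip":60},{"linear":[0.21,-0.015,-0.011],"rotation":[0,0,0],"grip":60},{"linear":[0.21,-0.015,-0.011],"rotation":[0,0,0],"grip":60},{"linear":[0.21,-0.015,-0.011],"rotation":[0,0,0],"grip":40},{"linear":[0.21,-0.015,-0.011],"rotation":[0,0,0],"grip":20},{"linear":[0.21,-0.015,-0.011],"rotation":[0,0,0],"grip":15},{"linear":[0.21,-0.015,-0.011],"rotation":[0,0,0],"grip":15},{"linear":[0.21,-0.015,-0.011],"rotation":[0,0,0],"grip":15},{"linear":[0.21,-0.015,-0.011],"rotation":[0,0,0],"grip":15},{"linear":[0.21,-0.015,-0.011],"rotation":[0,0,0],"grip":15}]' 80
python3 -c "
from h import *
go([679.3,34.5,130])"
```

```text
time_s: 13.25
eef_pos: [680.2, 34.4, 49.2]
ee_rot: [0.708, -0.049, 0.703, 0.049]
force: [0.4, 0.1, 6.6]
grip_width: 0.278
t 13.25 pos [680.2  34.4  49.2] jaw 7.9 tilt 0.41 q1,q6 [-0.12 -0.26] F [0.4 0.1 6.6] w 0.278
  lin [-0.2694, 0.0005, -0.001] rot [-0.0, 0.014, 0.002] jaw->7.9
```

```bash
python3 -m jog '[{"linear":[-0.06,0,0],"rotation":[0,0,0],"grip":15},{"linear":[-0.15,0,0],"rotation":[0,0,0],"grip":15},{"linear":[-0.23,0,0],"rotation":[0,0,0],"grip":15},{"linear":[-0.27,0,0],"rotation":[0,0,0],"grip":15},{"linear":[-0.27,0,0],"rotation":[0,0,0],"grip":15}]' 80
python3 -c "
from h import *
go([496.4,154.9,125])"
```

```text
time_s: 13.67
eef_pos: [680.4, 34.3, 132.3]
ee_rot: [0.709, -0.049, 0.702, 0.048]
force: [0.1, 0.5, -6.9]
grip_width: 0.281
t 13.67 pos [680.4  34.3 132.3] jaw 7.9 tilt 0.62 q1,q6 [-0.12 -0.26] F [ 0.1  0.5 -6.9] w 0.281
  lin [0.0177, 0.4826, -0.5524] rot [-0.0, 0.021, 0.004] jaw->7.9
```

```bash
python3 -m jog '[{"linear":[0,0.05,-0.05],"rotation":[0,0.02,0],"grip":15},{"linear":[0,0.12,-0.13],"rotation":[0,0.02,0],"grip":15},{"linear":[0,0.2,-0.22],"rotation":[0,0.02,0],"grip":15},{"linear":[0,0.28,-0.32],"rotation":[0,0.02,0],"grip":15},{"linear":[0,0.36,-0.41],"rotation":[0,0.02,0],"grip":15},{"linear":[0.01,0.43,-0.49],"rotation":[0,0.02,0],"grip":15},{"linear":[0.01,0.47,-0.54],"rotation":[0,0.02,0],"grip":15},{"linear":[0.018,0.483,-0.552],"rotation":[0,0.02,0],"grip":15},{"linear":[0.018,0.483,-0.552],"rotation":[0,0.02,0],"grip":15},{"linear":[0.018,0.483,-0.552],"rotation":[0,0.02,0],"grip":15},{"linear":[0.018,0.483,-0.552],"rotation":[0,0.02,0],"grip":15}]' 80
python3 -c "
from h import *
go([496.4,154.9,101])
p,d=capture('side'); cv2.imwrite('pics/side6.png',p[:,:,::-1])
cv2.imwrite('pics/z6.png',cv2.resize(p[100:220,170:320,::-1],None,fx=5,fy=5,interpolation=cv2.INTER_CUBIC))"
```

```text
time_s: 14.58
eef_pos: [497.1, 154.4, 124.3]
ee_rot: [0.706, -0.049, 0.705, 0.048]
force: [0.6, -0.3, -7.2]
grip_width: 0.279
t 14.58 pos [497.1 154.4 124.3] jaw 7.9 tilt 0.12 q1,q6 [ 0.08 -0.06] F [ 0.6 -0.3 -7.2] w 0.279
  lin [0.0778, 0.002, -0.0023] rot [-0.0, 0.0, 0.004] jaw->7.9
```

View pics/z6.png

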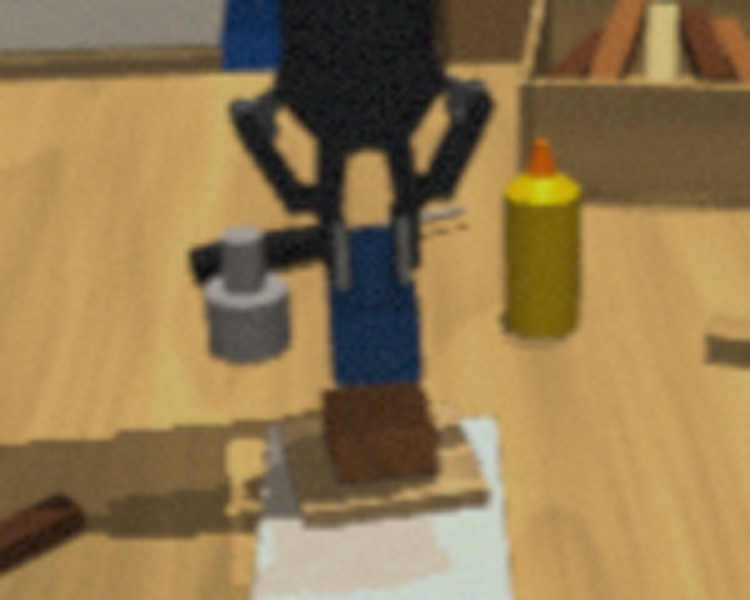

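```bash
python3 -m jog '[{"linear":[0.03,0.002,-0.002],"rotation":[0,0,0],"grip":15},{"linear":[0.055,0.002,-0.002],"rotation":[0,0,0],"grip":15},{"linear":[0.07,0.002,-0.002],"rotation":[0,0,0],"grip":15},{"linear":[0.08,0.002,-0.002],"rotation":[0,0,0],"grip":15},{"linear":[0.08,0.002,-0.002],"rotation":[0,0,0],"grip":15},{"linear":[0.083,0.002,-0.002],"rotation":[0,0,0],"grip":15},{"linear":[0.083,0.002,-0.002],"rotation":[0,0,0],"grip":15}]' 80
python3 -c "
from h import *
go([496.4,154.9,99])"
```

```text
time_s: 15.22
eef_pos: [496.6, 154.9, 99.5]
ee_rot: [0.706, -0.049, 0.705, 0.048]
force: [-0.7, 0.2, -7.2]
grip_width: 0.276
t 15.22 pos [496.6 154.9  99.5] jaw 7.9 tilt 0.12 q1,q6 [ 0.08 -0.06] F [-0.7  0.2 -7.2] w 0.276
  lin [0.0018, 0.0001, -0.0006] rot [-0.0, 0.001, 0.004] jaw->7.9
```

```bash
python3 -m jog '[{"linear":[0.005,0,0],"rotation":[0,0,0],"grip":15},{"linear":[0.005,0,0],"rotation":[0,0,0],"grip":15},{"linear":[0.005,0,0],"rotation":[0,0,0],"grip":15}]' 80
python3 -c "
from h import *
go([496.4,154.9,99])"
```

```text
time_s: 15.47
eef_pos: [496.9, 154.9, 99.1]
ee_rot: [0.706, -0.049, 0.705, 0.048]
force: [-4.2, -1.4, 6.4]
grip_width: 0.276
t 15.47 pos [496.9 154.9  99.1] jaw 7.9 tilt 0.16 q1,q6 [ 0.08 -0.06] F [-4.2 -1.4  6.4] w 0.276
  lin [0.0005, 0.0002, -0.0015] rot [-0.0, 0.003, 0.004] jaw->7.9
```

```bash
python3 -m jog '[{"linear":[0.001,0,0],"rotation":[0,0,0],"grip":25},{"linear":[0,0,0],"rotation":[0,0,0],"grip":35},{"linear":[0,0,0],"rotation":[0,0,0],"grip":50},{"linear":[0,0,0],"rotation":[0,0,0],"grip":60},{"linear":[0,0,0],"rotation":[0,0,0],"grip":60},{"linear":[-0.06,0,0],"rotation":[0,0,0],"grip":60},{"linear":[-0.14,0,0],"rotation":[0,0,0],"grip":60},{"linear":[-0.2,0,0],"rotation":[0,0,0],"grip":60},{"linear":[-0.2,0,0],"rotation":[0,0,0],"grip":60}]' 80
python3 -c "
from h import *
go([418.5,335.2,115],0)
p,d=capture('side'); cv2.imwrite('pics/side7.png',p[:,:,::-1])
cv2.imwrite('pics/z7.png',cv2.resize(p[100:220,170:320,::-1],None,fx=5,fy=5,interpolation=cv2.INTER_CUBIC))"
```

```text
time_s: 16.22
eef_pos: [498.4, 155.2, 162.7]
ee_rot: [0.708, -0.049, 0.702, 0.048]
force: [0.8, -0.6, 0.5]
grip_width: 0.706
t 16.22 pos [498.4 155.2 162.7] jaw 7.9 tilt 0.50 q1,q6 [ 0.08 -0.06] F [ 0.8 -0.6  0.5] w 0.706
  lin [0.1559, 0.6312, -0.1831] rot [0.275, 0.017, 0.004] jaw->0.0
```

View pics/z7.png

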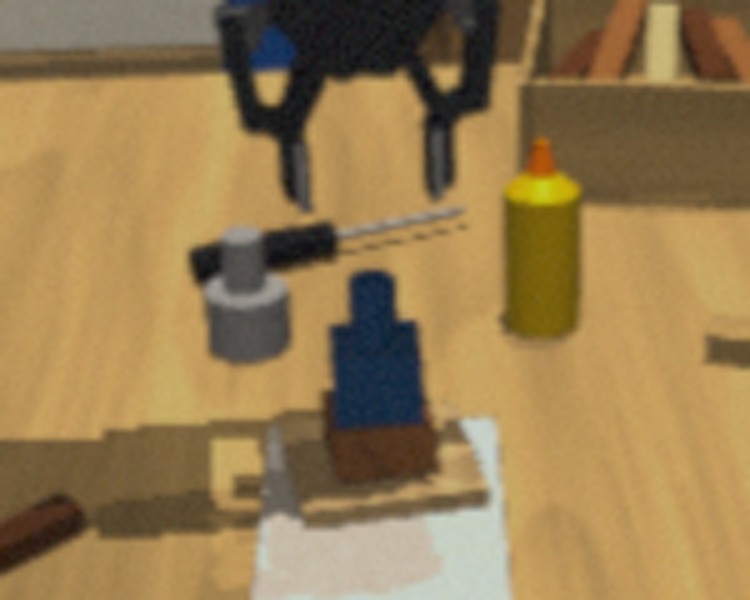

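```bash
python3 -m jog '[{"linear":[0,0.13,-0.04],"rotation":[0,0.017,0],"grip":60},{"linear":[0,0.26,-0.08],"rotation":[0,0.017,0],"grip":60},{"linear":[0.02,0.39,-0.12],"rotation":[0,0.017,0],"grip":60},{"linear":[0.06,0.51,-0.15],"rotation":[0,0.017,0],"grip":60},{"linear":[0.11,0.6,-0.18],"rotation":[0,0.017,0],"grip":60},{"linear":[0.15,0.631,-0.183],"rotation":[0,0.017,0],"grip":60},{"linear":[0.156,0.631,-0.183],"rotation":[0,0.017,0],"grip":60},{"linear":[0.156,0.631,-0.183],"rotation":[0,0.017,0],"grip":60},{"linear":[0.156,0.631,-0.183],"rotation":[0,0.017,0],"grip":60}]' 80
python3 -c "
from h import *
go([418.5,335.2,47])
p,d=capture('top'); cv2.imwrite('pics/top8.png',p[:,:,::-1]); np.save('pics/top8.npy',d)
print(topblob('top',d,232,243,22,115,140), topblob('top',d,232,243,22,82,100))
p,d=capture('side'); cv2.imwrite('pics/side8.png',p[:,:,::-1])
cv2.imwrite('pics/z8.png',cv2.resize(p[100:220,170:320,::-1],None,fx=5,fy=5,interpolation=cv2.INTER_CUBIC))"
```

```text
time_s: 17.02
eef_pos: [418.4, 334.0, 113.3]
ee_rot: [0.705, -0.049, 0.706, 0.047]
force: [1.3, 0.1, -0.1]
grip_width: 0.705
t 17.02 pos [418.4 334.  113.3] jaw 7.8 tilt 0.23 q1,q6 [0.46 0.32] F [ 1.3  0.1 -0.1] w 0.705
  lin [0.2209, 0.0044, 0.0015] rot [0.0, -0.006, 0.005] jaw->7.8
(97, array([498.2, 156.9, 124.6]), array([497.7, 156.6]), array([23.7, 23.9]), 1.7) (286, array([497.6, 156.6,  89.6]), array([497.7, 157.6]), array([47.4, 46.3]), 90.0)
```

View pics/z8.png

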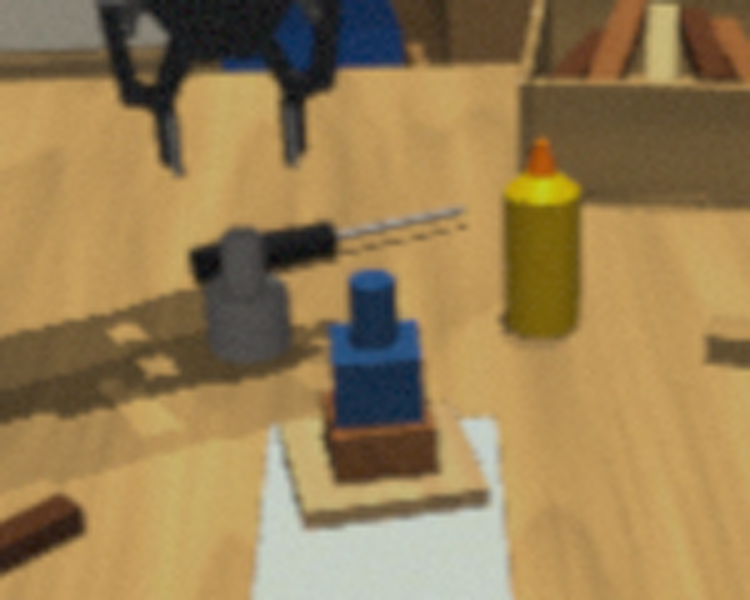

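```bash
python3 -m jog '[{"linear":[0.05,0.004,0.001],"rotation":[0,0,0],"grip":60},{"linear":[0.1,0.004,0.001],"rotation":[0,0,0],"grip":60},{"linear":[0.15,0.004,0.001],"rotation":[0,0,0],"grip":60},{"linear":[0.19,0.004,0.001],"rotation":[0,0,0],"grip":60},{"linear":[0.21,0.004,0.001],"rotation":[0,0,0],"grip":60},{"linear":[0.216,0.004,0.001],"rotation":[0,0,0],"grip":60},{"linear":[0.216,0.004,0.001],"rotation":[0,0,0],"grip":40},{"linear":[0.216,0.004,0.001],"rotation":[0,0,0],"grip":20},{"linear":[0.216,0.004,0.001],"rotation":[0,0,0],"grip":15},{"linear":[0.216,0.004,0.001],"rotation":[0,0,0],"grip":15},{"linear":[0.216,0.004,0.001],"rotation":[0,0,0],"grip":15},{"linear":[0.216,0.004,0.001],"rotation":[0,0,0],"grip":15},{"linear":[0.216,0.004,0.001],"rotation":[0,0,0],"grip":15}]' 80
python3 -c "
from h import *
go([418.5,335,130])"
```

```text
time_s: 18.2
eef_pos: [419.0, 335.3, 50.1]
ee_rot: [0.705, -0.049, 0.706, 0.047]
force: [-2.1, -1.0, 6.0]
grip_width: 0.283
t 18.20 pos [419.  335.3  50.1] jaw 7.8 tilt 0.12 q1,q6 [0.46 0.32] F [-2.1 -1.   6. ] w 0.283
  lin [-0.2664, -0.0012, -0.0019] rot [0.0, -0.001, 0.004] jaw->7.8
```

```bash
python3 -m jog '[{"linear":[-0.06,0,0],"rotation":[0,0,0],"grip":15},{"linear":[-0.15,0,0],"rotation":[0,0,0],"grip":15},{"linear":[-0.25,0,0],"rotation":[0,0,0],"grip":15},{"linear":[-0.36,0,0],"rotation":[0,0,0],"grip":15},{"linear":[-0.46,0,0],"rotation":[0,0,0],"grip":15},{"linear":[-0.53,0,0],"rotation":[0,0,0],"grip":15},{"linear":[-0.55,0,0],"rotation":[0,0,0],"grip":15},{"linear":[-0.55,0,0],"rotation":[0,0,0],"grip":15}]' 80
python3 -c "
from h import *
go([420,110,215]);go([490.3,-104,150])"
```

```text
time_s: 18.87
eef_pos: [419.1, 335.7, 215.7]
ee_rot: [0.706, -0.048, 0.705, 0.047]
force: [-0.4, 0.4, -8.2]
grip_width: 0.276
t 18.87 pos [419.1 335.7 215.7] jaw 7.8 tilt 0.10 q1,q6 [0.46 0.32] F [-0.4  0.4 -8.2] w 0.276
  lin [0.0032, -0.7457, -0.0989] rot [-0.0, 0.002, 0.003] jaw->7.8
t 18.87 pos [419.1 335.7 215.7] jaw 7.8 tilt 0.10 q1,q6 [0.46 0.32] F [-0.4  0.4 -8.2] w 0.276
  lin [0.2211, -1.4839, 0.0366] rot [-0.0, 0.002, 0.003] jaw->7.8
```

```bash
python3 -m jog '[{"linear":[0,-0.05,-0.01],"rotation":[0,0,0],"grip":15},{"linear":[0,-0.13,-0.02],"rotation":[0,0,0],"grip":15},{"linear":[0,-0.23,-0.03],"rotation":[0,0,0],"grip":15},{"linear":[0,-0.33,-0.04],"rotation":[0,0,0],"grip":15},{"linear":[0,-0.44,-0.06],"rotation":[0,0,0],"grip":15},{"linear":[0,-0.54,-0.07],"rotation":[0,0,0],"grip":15},{"linear":[0,-0.64,-0.085],"rotation":[0,0,0],"grip":15},{"linear":[0,-0.71,-0.095],"rotation":[0,0,0],"grip":15},{"linear":[0,-0.745,-0.1],"rotation":[0,0,0],"grip":15},{"linear":[0,-0.745,-0.1],"rotation":[0,0,0],"grip":15}]' 80
python3 -c "
from h import *
go([490.3,-104,130])"
```

```text
time_s: 19.7
eef_pos: [418.8, 108.3, 214.0]
ee_rot: [0.704, -0.048, 0.707, 0.046]
force: [0.4, 0.5, -7.2]
grip_width: 0.278
t 19.70 pos [418.8 108.3 214. ] jaw 7.6 tilt 0.20 q1,q6 [-0.02 -0.15] F [ 0.4  0.5 -7.2] w 0.278
  lin [0.2805, -0.7327, 0.1433] rot [0.0, -0.006, 0.003] jaw->7.6
```

```bash
python3 -m jog '[{"linear":[0,-0.05,0.01],"rotation":[0,0,0],"grip":15},{"linear":[0,-0.13,0.02],"rotation":[0,0,0],"grip":15},{"linear":[0,-0.23,0.04],"rotation":[0,0,0],"grip":15},{"linear":[0.03,-0.33,0.06],"rotation":[0,0,0],"grip":15},{"linear":[0.08,-0.44,0.08],"rotation":[0,0,0],"grip":15},{"linear":[0.14,-0.54,0.1],"rotation":[0,0,0],"grip":15},{"linear":[0.2,-0.64,0.12],"rotation":[0,0,0],"grip":15},{"linear":[0.25,-0.7,0.14],"rotation":[0,0,0],"grip":15},{"linear":[0.28,-0.733,0.143],"rotation":[0,0,0],"grip":15},{"linear":[0.28,-0.733,0.143],"rotation":[0,0,0],"grip":15},{"linear":[0.28,-0.733,0.143],"rotation":[0,0,0],"grip":15},{"linear":[0.28,-0.733,0.143],"rotation":[0,0,0],"grip":15}]' 80
python3 -c "
from h import *
go([490.1,-104.2,101])
p,d=capture('side'); cv2.imwrite('pics/side9.png',p[:,:,::-1])
cv2.imwrite('pics/z9.png',cv2.resize(p[130:280,170:320,::-1],None,fx=4,fy=4,interpolation=cv2.INTER_CUBIC))"
```

```text
time_s: 20.7
eef_pos: [490.0, -102.9, 130.3]
ee_rot: [0.704, -0.048, 0.707, 0.047]
force: [0.7, -0.1, -7.1]
grip_width: 0.279
t 20.70 pos [ 490.  -102.9  130.3] jaw 7.7 tilt 0.20 q1,q6 [-0.44 -0.57] F [ 0.7 -0.1 -7.1] w 0.279
  lin [0.0977, -0.0041, -0.0001] rot [0.0, -0.007, 0.002] jaw->7.7
```

View pics/z9.png

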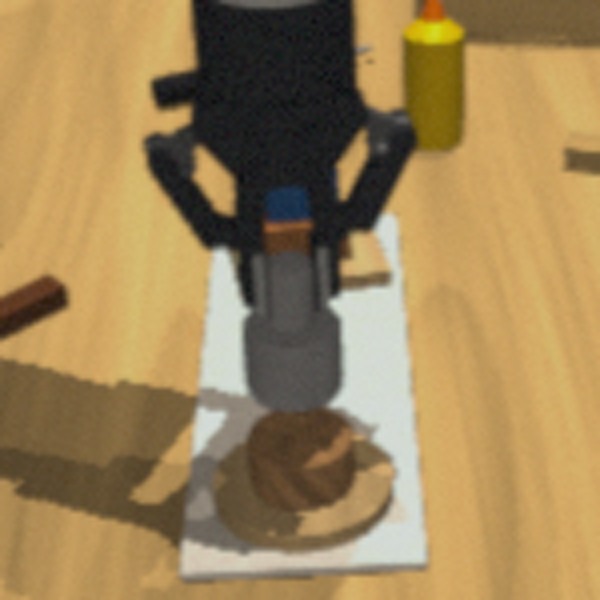

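```bash
python3 -m jog '[{"linear":[0.03,-0.004,0],"rotation":[0,0,0],"grip":15},{"linear":[0.06,-0.004,0],"rotation":[0,0,0],"grip":15},{"linear":[0.08,-0.004,0],"rotation":[0,0,0],"grip":15},{"linear":[0.095,-0.004,0],"rotation":[0,0,0],"grip":15},{"linear":[0.1,-0.004,0],"rotation":[0,0,0],"grip":15},{"linear":[0.103,-0.004,0],"rotation":[0,0,0],"grip":15},{"linear":[0.105,-0.004,0],"rotation":[0,0,0],"grip":15},{"linear":[0.105,-0.004,0],"rotation":[0,0,0],"grip":15}]' 80
python3 -c "
from h import *
go([490.1,-104.2,99])"
```

```text
time_s: 21.42
eef_pos: [490.2, -104.2, 100.3]
ee_rot: [0.705, -0.048, 0.706, 0.047]
force: [-6.5, 1.6, 6.3]
grip_width: 0.28
t 21.42 pos [ 490.2 -104.2  100.3] jaw 7.7 tilt 0.18 q1,q6 [-0.44 -0.57] F [-6.5  1.6  6.3] w 0.280
  lin [0.0042, 0.0001, -0.0004] rot [0.0, -0.005, 0.004] jaw->7.7
```

```bash
python3 -m jog '[{"linear":[0,0,0],"rotation":[0,0,0],"grip":25},{"linear":[0,0,0],"rotation":[0,0,0],"grip":35},{"linear":[0,0,0],"rotation":[0,0,0],"grip":50},{"linear":[0,0,0],"rotation":[0,0,0],"grip":65},{"linear":[0,0,0],"rotation":[0,0,0],"grip":65},{"linear":[-0.06,0,0],"rotation":[0,0,0],"grip":65},{"linear":[-0.14,0,0],"rotation":[0,0,0],"grip":70},{"linear":[-0.24,0,0],"rotation":[0,0,0],"grip":80},{"linear":[-0.24,0,0],"rotation":[0,0,0],"grip":80}]' 80
python3 -c "
from h import *
go([550,130,175],8)
p,d=capture('side'); cv2.imwrite('pics/side10.png',p[:,:,::-1])
cv2.imwrite('pics/z10.png',cv2.resize(p[130:280,170:320,::-1],None,fx=4,fy=4,interpolation=cv2.INTER_CUBIC))"
```

```text
time_s: 22.17
eef_pos: [492.6, -105.0, 177.4]
ee_rot: [0.707, -0.05, 0.704, 0.045]
force: [0.8, -0.4, 0.7]
grip_width: 0.936
t 22.17 pos [ 492.6 -105.   177.4] jaw 7.7 tilt 0.48 q1,q6 [-0.44 -0.57] F [ 0.8 -0.4  0.7] w 0.936
  lin [0.0043, 0.7505, 0.2948] rot [-0.01, 0.01, 0.014] jaw->8.0
```

View pics/z10.png

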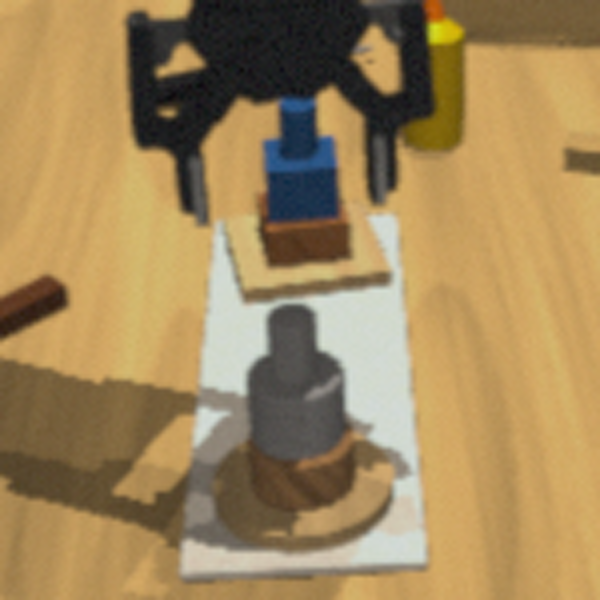

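Both stacks stand. On to the bottle.

```bash
python3 -m jog '[{"linear":[0,0.13,0.05],"rotation":[0,0.01,0.01],"grip":80},{"linear":[0,0.25,0.1],"rotation":[0,0.01,0.01],"grip":80},{"linear":[0,0.37,0.15],"rotation":[0,0.01,0.01],"grip":80},{"linear":[0,0.5,0.2],"rotation":[0,0.01,0.01],"grip":80},{"linear":[0,0.62,0.25],"rotation":[0,0.01,0.01],"grip":80},{"linear":[0,0.73,0.29],"rotation":[0,0.01,0.01],"grip":80},{"linear":[0,0.75,0.295],"rotation":[0,0.01,0.01],"grip":80}]' 80
python3 -c "
from h import *
go([600.8,345.5,160],8)
p,d=capture('top'); cv2.imwrite('pics/top11.png',p[:,:,::-1]); np.save('pics/top11.npy',d)
print(topblob('top',d,329,247,22,115,140), topblob('top',d,329,247,22,82,100))"
```

```text
time_s: 22.8
eef_pos: [549.2, 134.8, 172.7]
ee_rot: [0.704, -0.049, 0.707, 0.049]
force: [0.8, -0.2, 0.0]
grip_width: 0.937
t 22.80 pos [549.2 134.8 172.7] jaw 7.9 tilt 0.21 q1,q6 [ 0.03 -0.11] F [ 0.8 -0.2  0. ] w 0.937
  lin [0.0422, 0.6717, 0.2677] rot [-0.002, -0.007, -0.002] jaw->8.0
(95, array([ 490.7, -100.3,  125.1]), array([ 490.3, -100.6]), array([23.8, 23.4]), 89.3) (251, array([490.8, -99.3,  89.2]), array([ 491.4, -100.6]), array([50.8, 48.7]), 90.0)
```

```bash
python3 -m jog '[{"linear":[0,0.13,0.05],"rotation":[0,0,0],"grip":80},{"linear":[0,0.25,0.1],"rotation":[0,0,0],"grip":80},{"linear":[0.02,0.37,0.15],"rotation":[0,0,0],"grip":80},{"linear":[0.03,0.5,0.2],"rotation":[0,0,0],"grip":80},{"linear":[0.04,0.61,0.25],"rotation":[0,0,0],"grip":80},{"linear":[0.042,0.665,0.267],"rotation":[0,0,0],"grip":80},{"linear":[0.042,0.672,0.268],"rotation":[0,0,0],"grip":80},{"linear":[0.042,0.672,0.268],"rotation":[0,0,0],"grip":80},{"linear":[0.042,0.672,0.268],"rotation":[0,0,0],"grip":80}]' 80
python3 -c "
from h import *
go([600.8,345.5,60],8)
p,d=capture('side'); cv2.imwrite('pics/side12.png',p[:,:,::-1])
cv2.imwrite('pics/z12.png',cv2.resize(p[60:190,210:340,::-1],None,fx=4,fy=4,interpolation=cv2.INTER_CUBIC))"
```

```text
time_s: 23.6
eef_pos: [600.9, 342.7, 159.5]
ee_rot: [0.704, -0.049, 0.707, 0.048]
force: [1.0, 0.4, -0.7]
grip_width: 0.94
t 23.60 pos [600.9 342.7 159.5] jaw 7.9 tilt 0.27 q1,q6 [0.35 0.21] F [ 1.   0.4 -0.7] w 0.940
  lin [0.3315, 0.0091, 0.0026] rot [-0.004, -0.009, -0.0] jaw->8.0
```

View pics/z12.png

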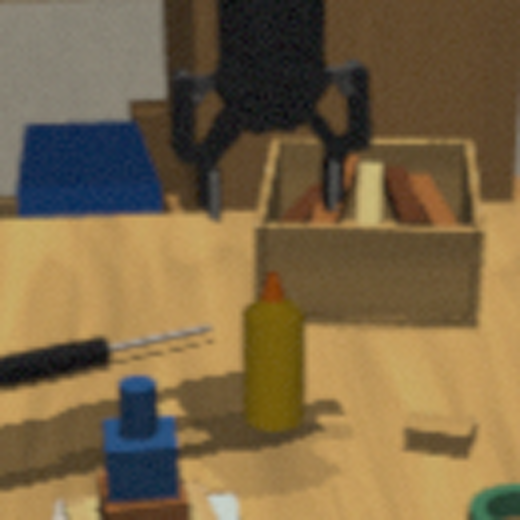

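```bash
python3 -m jog '[{"linear":[0.06,0.009,0.002],"rotation":[0,0,0],"grip":80},{"linear":[0.13,0.009,0.002],"rotation":[0,0,0],"grip":80},{"linear":[0.2,0.009,0.002],"rotation":[0,0,0],"grip":80},{"linear":[0.26,0.009,0.002],"rotation":[0,0,0],"grip":80},{"linear":[0.3,0.009,0.002],"rotation":[0,0,0],"grip":80},{"linear":[0.32,0.009,0.002],"rotation":[0,0,0],"grip":80},{"linear":[0.325,0.009,0.002],"rotation":[0,0,0],"grip":80},{"linear":[0.325,0.009,0.002],"rotation":[0,0,0],"grip":60},{"linear":[0.325,0.009,0.002],"rotation":[0,0,0],"grip":45},{"linear":[0.325,0.009,0.002],"rotation":[0,0,0],"grip":38},{"linear":[0.325,0.009,0.002],"rotation":[0,0,0],"grip":38},{"linear":[0.325,0.009,0.002],"rotation":[0,0,0],"grip":38},{"linear":[0.325,0.009,0.002],"rotation":[0,0,0],"grip":38}]' 50
python3 -c "
from h import *
go([600.8,345.5,175],8)"
```

```text
time_s: 24.73
eef_pos: [601.5, 345.5, 63.9]
ee_rot: [0.705, -0.048, 0.706, 0.049]
force: [0.6, -0.3, 5.8]
grip_width: 0.547
t 24.73 pos [601.5 345.5  63.9] jaw 7.8 tilt 0.11 q1,q6 [0.35 0.22] F [ 0.6 -0.3  5.8] w 0.547
  lin [-0.3703, 0.0005, -0.0029] rot [-0.005, -0.003, -0.001] jaw->8.0
```

```bash
python3 -m jog '[{"linear":[-0.06,0,0],"rotation":[0,0,0],"grip":38},{"linear":[-0.15,0,0],"rotation":[0,0,0],"grip":38},{"linear":[-0.25,0,0],"rotation":[0,0,0],"grip":38},{"linear":[-0.36,0,0],"rotation":[0,0,0],"grip":38},{"linear":[-0.45,0,0],"rotation":[0,0,0],"grip":38},{"linear":[-0.5,0,0],"rotation":[0,0,0],"grip":38},{"linear":[-0.5,0,0],"rotation":[0,0,0],"grip":38}]' 50
python3 -c "
from h import *
go([560,150,215],8)"
```

```text
time_s: 25.32
eef_pos: [602.7, 345.9, 218.1]
ee_rot: [0.707, -0.048, 0.704, 0.049]
force: [0.5, -0.9, -1.2]
grip_width: 0.549
t 25.32 pos [602.7 345.9 218.1] jaw 7.9 tilt 0.31 q1,q6 [0.35 0.22] F [ 0.5 -0.9 -1.2] w 0.549
  lin [0.0079, -0.6275, -0.2302] rot [-0.005, 0.01, -0.004] jaw->8.0
```

```bash
python3 -m jog '[{"linear":[0,-0.05,-0.02],"rotation":[0,0.01,0],"grip":38},{"linear":[0,-0.13,-0.05],"rotation":[0,0.01,0],"grip":38},{"linear":[0,-0.23,-0.08],"rotation":[0,0.01,0],"grip":38},{"linear":[0,-0.33,-0.12],"rotation":[0,0.01,0],"grip":38},{"linear":[0,-0.43,-0.16],"rotation":[0,0.01,0],"grip":38},{"linear":[0,-0.53,-0.2],"rotation":[0,0.01,0],"grip":38},{"linear":[0,-0.6,-0.22],"rotation":[0,0.01,0],"grip":38},{"linear":[0,-0.628,-0.23],"rotation":[0,0.01,0],"grip":38},{"linear":[0,-0.628,-0.23],"rotation":[0,0.01,0],"grip":38}]' 50
python3 -c "
from h import *
go([492.8,26.1,215],8)
p,d=capture('side'); cv2.imwrite('pics/side13.png',p[:,:,::-1])
cv2.imwrite('pics/z13.png',cv2.resize(p[40:280,170:370,::-1],None,fx=2.5,fy=2.5,interpolation=cv2.INTER_CUBIC))"
```

```text
time_s: 26.07
eef_pos: [559.6, 148.4, 216.4]
ee_rot: [0.705, -0.047, 0.706, 0.048]
force: [-0.1, 0.8, -2.3]
grip_width: 0.545
t 26.07 pos [559.6 148.4 216.4] jaw 7.7 tilt 0.17 q1,q6 [ 0.06 -0.08] F [-0.1  0.8 -2.3] w 0.545
  lin [0.0043, -0.374, -0.2756] rot [-0.009, -0.004, -0.004] jaw->8.0
```

View pics/z13.png

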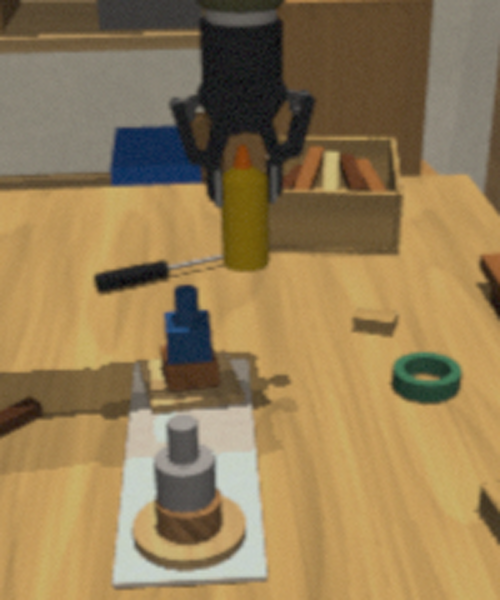

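```bash
python3 -m jog '[{"linear":[0,-0.05,-0.04],"rotation":[0,0,0],"grip":38},{"linear":[0,-0.12,-0.09],"rotation":[0,0,0],"grip":38},{"linear":[0,-0.2,-0.15],"rotation":[0,0,0],"grip":38},{"linear":[0,-0.28,-0.21],"rotation":[0,0,0],"grip":38},{"linear":[0.004,-0.35,-0.255],"rotation":[0,0,0],"grip":38},{"linear":[0.004,-0.374,-0.276],"rotation":[0,0,0],"grip":38},{"linear":[0.1,-0.374,-0.276],"rotation":[0,0,0],"grip":38},{"linear":[0.2,-0.374,-0.276],"rotation":[0,0,0],"grip":38},{"linear":[0.3,-0.374,-0.276],"rotation":[0,0,0],"grip":38},{"linear":[0.38,-0.374,-0.276],"rotation":[0,0,0],"grip":38},{"linear":[0.42,-0.374,-0.276],"rotation":[0,0,0],"grip":38},{"linear":[0.43,-0.374,-0.276],"rotation":[0,0,0],"grip":38},{"linear":[0.43,-0.374,-0.276],"rotation":[0,0,0],"grip":38}]' 50
python3 -c "
from h import *
go([492.8,26.1,72.5],8)"
```

```text
time_s: 27.2
eef_pos: [492.9, 28.7, 86.7]
ee_rot: [0.704, -0.047, 0.706, 0.05]
force: [-0.1, 0.5, -1.0]
grip_width: 0.546
t 27.20 pos [492.9  28.7  86.7] jaw 7.9 tilt 0.25 q1,q6 [-0.18 -0.32] F [-0.1  0.5 -1. ] w 0.546
  lin [0.0473, -0.0087, -0.0014] rot [-0.005, -0.005, -0.007] jaw->8.0
```

```bash
python3 -m jog '[{"linear":[0.02,-0.008,-0.001],"rotation":[0,0,0],"grip":38},{"linear":[0.035,-0.009,-0.001],"rotation":[0,0,0],"grip":38},{"linear":[0.043,-0.009,-0.001],"rotation":[0,0,0],"grip":38},{"linear":[0.047,-0.009,-0.001],"rotation":[0,0,0],"grip":38},{"linear":[0.05,-0.009,-0.001],"rotation":[0,0,0],"grip":38},{"linear":[0.05,-0.009,-0.001],"rotation":[0,0,0],"grip":38}]' 50
python3 -c "
from h import *
go([492.8,26.1,72.5],8)
p,d=capture('side'); cv2.imwrite('pics/side14.png',p[:,:,::-1])
cv2.imwrite('pics/z14.png',cv2.resize(p[100:280,170:340,::-1],None,fx=3.3,fy=3.3,interpolation=cv2.INTER_CUBIC))"
```

```text
time_s: 27.7
eef_pos: [493.1, 26.0, 72.0]
ee_rot: [0.705, -0.047, 0.706, 0.05]
force: [-0.0, -0.1, -1.4]
grip_width: 0.548
t 27.70 pos [493.1  26.   72. ] jaw 7.9 tilt 0.23 q1,q6 [-0.19 -0.33] F [-0.  -0.1 -1.4] w 0.548
  lin [-0.0018, 0.0005, -0.0009] rot [-0.005, -0.005, -0.006] jaw->8.0
```

View pics/z14.png

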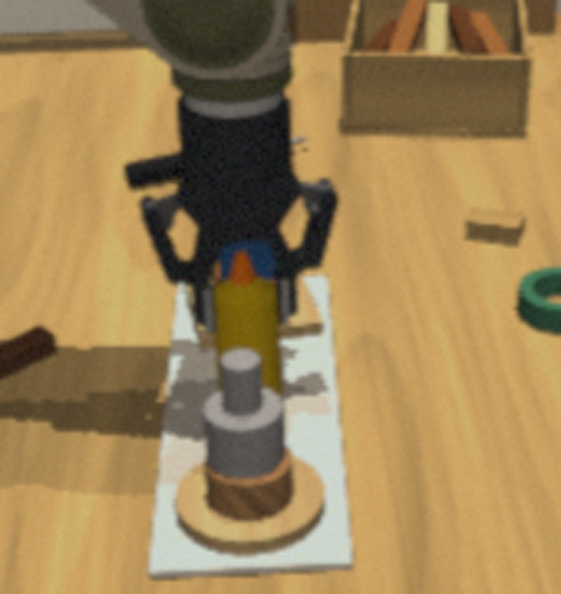

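Not yet touching; lower to contact.

```bash
python3 -m jog '[{"linear":[0.004,0,0],"rotation":[0,0,0],"grip":38},{"linear":[0.007,0,0],"rotation":[0,0,0],"grip":38},{"linear":[0.007,0,0],"rotation":[0,0,0],"grip":38}]' 50
python3 -c "
from h import *
go([492.8,26.1,72.5],8)"
```

```text
time_s: 28.0
eef_pos: [493.4, 26.0, 71.7]
ee_rot: [0.705, -0.048, 0.706, 0.049]
force: [-5.4, 0.4, 19.0]
grip_width: 0.548
t 28.00 pos [493.4  26.   71.7] jaw 7.9 tilt 0.18 q1,q6 [-0.19 -0.33] F [-5.4  0.4 19. ] w 0.548
  lin [-0.0026, 0.0006, -0.0018] rot [-0.005, -0.003, -0.006] jaw->8.0
```

```bash
python3 -m jog '[{"linear":[0,0,0],"rotation":[0,0,0],"grip":38},{"linear":[0,0,0],"rotation":[0,0,0],"grip":52},{"linear":[0,0,0],"rotation":[0,0,0],"grip":60},{"linear":[0,0,0],"rotation":[0,0,0],"grip":72},{"linear":[0,0,0],"rotation":[0,0,0],"grip":80},{"linear":[0,0,0],"rotation":[0,0,0],"grip":80},{"linear":[-0.07,0,0],"rotation":[0,0,0],"grip":80},{"linear":[-0.15,0,0],"rotation":[0,0,0],"grip":80},{"linear":[-0.25,0,0],"rotation":[0,0,0],"grip":80},{"linear":[-0.37,0,0],"rotation":[0,0,0],"grip":80},{"linear":[-0.5,0,0],"rotation":[0,0,0],"grip":80},{"linear":[-0.55,0,0],"rotation":[0,0,0],"grip":80}]' 50
python3 -c "
from h import *
go([350,-220,240],8)"
```

```text
time_s: 29.0
eef_pos: [494.9, 25.4, 241.7]
ee_rot: [0.707, -0.048, 0.704, 0.049]
force: [0.1, -0.7, -0.2]
grip_width: 0.938
t 29.00 pos [494.9  25.4 241.7] jaw 7.9 tilt 0.30 q1,q6 [-0.19 -0.32] F [ 0.1 -0.7 -0.2] w 0.938
  lin [0.0021, -0.7442, -0.5905] rot [-0.004, 0.011, -0.001] jaw->8.0
```

```bash
python3 -m jog '[{"linear":[0,-0.12,-0.1],"rotation":[0,0,0],"grip":80},{"linear":[0,-0.25,-0.2],"rotation":[0,0,0],"grip":80},{"linear":[0,-0.35,-0.28],"rotation":[0,0,0],"grip":80},{"linear":[0,-0.45,-0.36],"rotation":[0,0,0],"grip":80},{"linear":[0,-0.57,-0.45],"rotation":[0,0,0],"grip":80},{"linear":[0,-0.7,-0.55],"rotation":[0,0,0],"grip":80},{"linear":[0,-0.76,-0.6],"rotation":[0,0,0],"grip":80},{"linear":[0,-0.76,-0.6],"rotation":[0,0,0],"grip":80}]' 50
python3 - <<'E'
from h import *
for n in("top","side"):
    p,d=capture(n); cv2.imwrite(f'pics/{n}15.png',p[:,:,::-1]); np.save(f'pics/{n}15.npy',d)
    if n=="top":
        for k,(u,v,lo,hi) in dict(blue=(232,243,115,140),steel=(329,247,115,140),bottle=(280,247,85,130),tape=(236,148,15,30),sqcaul=(230,245,42,56),cork=(329,248,42,56)).items(): print(k,topblob('top',d,u,v,25 if k!='tape' else 26,lo,hi))
        d0=np.load('pics/top0.npy'); print(topblob('top',d0,236,148,26,15,30)); print(topblob('top',d0,350,132,30,45,80),topblob('top',d,350,132,30,45,80))
im=cv2.hconcat([cv2.resize(cv2.imread('pics/top15.png')[80:300,180:400],(400,400)),cv2.resize(cv2.imread('pics/side15.png')[100:320,170:390],(400,400))]); cv2.imwrite('pics/z15.png',im)
E
```

```text
time_s: 29.67
eef_pos: [344.9, -230.0, 240.5]
ee_rot: [0.707, -0.046, 0.704, 0.046]
force: [1.5, 0.6, 0.1]
grip_width: 0.937
blue (97, array([498.1, 156.8, 125.2]), array([497.6, 156.8]), array([24.1, 23.7]), 89.8)
steel (93, array([ 490.7, -100.3,  125.1]), array([ 490.2, -100.6]), array([23.6, 23.7]), 44.6)
bottle (299, array([495.6,  31.2, 105.8]), array([496. ,  30.6]), array([46. , 43.5]), 89.8)
tape (355, array([757.3, 145.9,  22.8]), array([757.4, 145.7]), array([75.8, 72. ]), 0.3)
sqcaul (99, array([492.7, 144.1,  48.9]), array([498.1, 156.7]), array([56.2, 55.4]), 6.9)
cork (45, array([494. , -90.8,  48.7]), array([492.8, -95.8]), array([44.2, 56.2]), 86.2)
(357, array([757. , 145.8,  23. ]), array([757.4, 145.8]), array([74.6, 73.6]), 26.6)
(332, array([ 792.5, -139.2,   54.6]), array([ 791.1, -132.7]), array([44.8, 98.8]), 10.2) (325, array([ 792.5, -139.4,   54.8]), array([ 791.2, -131.8]), array([44.3, 96.8]), 12.3)
```

View pics/z15.png

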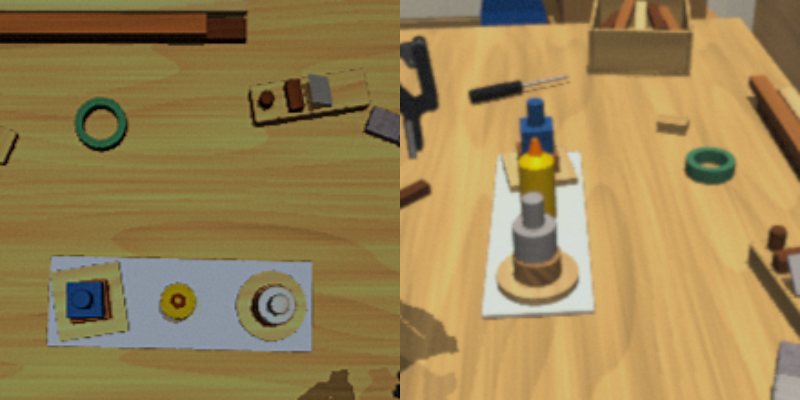

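```bash
python3 -c "
from rig import *
print(finish_job()); s=sense(); print(s['time_s'])"
```

```text
the job is handed in; nothing more can be done
None
the job is handed in; nothing more can be done
```

The press set-up is built and handed in at about 30 s on the robot's clock, well inside the 133 s limit. The square plaque was on the robot's left. It carries the square wooden caul with the blue weight on top. The round plaque carries the cork disc with the steel weight. The glue bottle stands on the board between the two.

My last checks were the top-camera depth after the final release, plus a look at both views:

| Item | Offset from where it should be centred |
|---|---|
| Square caul on square plaque | about 2 mm, edges parallel within about 2° |
| Cork disc on round plaque | about 1.5 mm |
| Blue weight on square caul | about 1 mm |
| Steel weight on cork disc | about 2 mm |
| Glue bottle from the board's centre | about 3 mm |

Both stacks and the bottle stood upright in the views. The tape roll and the hand plane measured within 1 mm of where they started.

- **Cork, last look:** by then the steel weight mostly hid the cork disc. Its figure comes from the view before the weight went on. Its visible edge in the last view agreed with that.
- **Camera disagreement:** the two cameras differed by about 2 to 4 mm on absolute positions. I worked between them and corrected using where the first placement landed, so treat the offsets as good to a couple of millimetres.

No check failed.

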